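# Unload the painting jig into the drying rack

### The job

Lift the hold-down bar of the painting jig all the way up, slide each freshly painted tile carrier out from beneath it by its grip block, and slide each one tile end first, fully home, into an empty slot of the drying rack; the dry blue one already in the rack must end fully home in the rack too. When all are racked, lower the bar fully down again, and do not disturb the cups, jar, bowl and bottle on the bench.

Things in the scene. Friction and masses are not known exactly. Their poses are not given: they have to be found in the camera images.
- bar (a joint): angle of the hold-down bar, rad: 0 down across the carriers, 1.5 fully up. Its stiff hinge (about 0.6 N m of friction) holds it wherever it is left
- bar_handle (a point): centre of the bar's red round handle, a rod 14 mm thick and 76 mm long between its posts, along the jig's y, parallel to the hinge; about 57 mm above the bench when the bar is down; it swings up and away from the robot about the hinge
- bar_hinge (a point): point on the hinge axis of the bar (axis along the jig's y), 45 mm above the bench, 191 mm from the handle
- jig: fixed painting jig, 244 mm wide (y), x points away from the robot to its rear; origin on the bench. Three lanes along x at y = -76, 0, +76 mm, each 68 mm wide between guides 6 mm high; floor 12 mm above the bench, from x = -85 to +100 mm. Carriers in it start with their origin near x = 0; the rear stop allows +2 mm
- ledge (a point): centre of the front edge, underside, of the jig's fixed rear ledge (27 mm above the bench, 15 mm above the lane floor), at jig x = 50 mm, as wide as the jig, 5 mm thick. It covers the last 30 mm of the carriers: slide one 40 mm or more towards the jig's -x before lifting it
- bar_rod (a point): centre of the steel hold-down rod, 14 mm thick, along the jig's y. With the bar down it lies 2 mm above the boards just in front of the grip blocks (jig x = -69 mm) and bars their way until raised
- rack: fixed drying rack, 312 mm wide (y), x points away from the robot, origin on the bench. Four slots at y = -114, -38, +38, +114 mm, open to -x. Floor 12 mm above the bench; it runs on in front of the slots as an open apron, from the mouths at x = -15 mm to x = -142 mm. A carrier goes in flat, tile end first, to the back stop (2 mm past its home); its grip block stays outside
- slot0 (a point): home point of the slot at the -y end of the rack (slots 1 to 3 follow 76, 152, 228 mm along +y): 68 mm wide, its walls carry lips that overhang each board edge by 6 mm (underside 12 mm, top 16 mm above the floor) from the mouth at x = -15 to the back stop at x = +82 mm; its origin is on the slot's floor (12 mm above the bench), on the slot's centre line, where the origin of a fully pushed-in carrier comes to lie; x points into the slot
- wet0: loose carrier, about 220 g: plywood board 160 (x) x 64 (y) x 8 mm thick, origin at the centre of its underside. A dark wooden grip block 30 (x) x 14 (y) mm stands on it, centred at x = -42 mm, from 8 up to 42 mm above the underside (pinch it across y). A freshly painted white (red and gold pattern) tile 65 x 46 mm, 5 mm thick, centred at x = +17.5 mm, lies on the board. Starts in the jig (if present), x pointing to the jig's rear
- wet1: loose carrier, about 220 g: plywood board 160 (x) x 64 (y) x 8 mm thick, origin at the centre of its underside. A dark wooden grip block 30 (x) x 14 (y) mm stands on it, centred at x = -42 mm, from 8 up to 42 mm above the underside (pinch it across y). A freshly painted white (orange and gold pattern) tile 65 x 46 mm, 5 mm thick, centred at x = +17.5 mm, lies on the board. Starts in the jig (if present), x pointing to the jig's rear
- wet2: loose carrier, about 220 g: plywood board 160 (x) x 64 (y) x 8 mm thick, origin at the centre of its underside. A dark wooden grip block 30 (x) x 14 (y) mm stands on it, centred at x = -42 mm, from 8 up to 42 mm above the underside (pinch it across y). A freshly painted white (green and gold pattern) tile 65 x 46 mm, 5 mm thick, centred at x = +17.5 mm, lies on the board. Starts in the jig (if present), x pointing to the jig's rear
- wet0_grip (a point): point in the grip block of wet0: at x = -42 mm, y = 0, 30 mm above the carrier's underside, axes as the carrier's
- wet1_grip (a point): point in the grip block of wet1: at x = -42 mm, y = 0, 30 mm above the carrier's underside, axes as the carrier's
- wet2_grip (a point): point in the grip block of wet2: at x = -42 mm, y = 0, 30 mm above the carrier's underside, axes as the carrier's
- dry0: loose carrier, about 220 g: plywood board 160 (x) x 64 (y) x 8 mm thick, origin at the centre of its underside. A dark wooden grip block 30 (x) x 14 (y) mm stands on it, centred at x = -42 mm, from 8 up to 42 mm above the underside (pinch it across y). A blue, dry tile 65 x 46 mm, 5 mm thick, centred at x = +17.5 mm, lies on the board. If present it stands already in slot 0 of the rack and stays there
- dry1: loose carrier, about 220 g: plywood board 160 (x) x 64 (y) x 8 mm thick, origin at the centre of its underside. A dark wooden grip block 30 (x) x 14 (y) mm stands on it, centred at x = -42 mm, from 8 up to 42 mm above the underside (pinch it across y). A blue, dry tile 65 x 46 mm, 5 mm thick, centred at x = +17.5 mm, lies on the board. If present it stands already in slot 1 of the rack and stays there
- dry2: loose carrier, about 220 g: plywood board 160 (x) x 64 (y) x 8 mm thick, origin at the centre of its underside. A dark wooden grip block 30 (x) x 14 (y) mm stands on it, centred at x = -42 mm, from 8 up to 42 mm above the underside (pinch it across y). A blue, dry tile 65 x 46 mm, 5 mm thick, centred at x = +17.5 mm, lies on the board. If present it stands already in slot 2 of the rack and stays there
- dry3: loose carrier, about 220 g: plywood board 160 (x) x 64 (y) x 8 mm thick, origin at the centre of its underside. A dark wooden grip block 30 (x) x 14 (y) mm stands on it, centred at x = -42 mm, from 8 up to 42 mm above the underside (pinch it across y). A blue, dry tile 65 x 46 mm, 5 mm thick, centred at x = +17.5 mm, lies on the board. If present it stands already in slot 3 of the rack and stays there
- cup_a: bystander: small white cup, 54 mm across, 60 mm high; origin at its underside
- enamel_jar: bystander: amber glass jar with red cap, 48 mm across, 60 mm high; origin at its underside
- bowl: bystander: terracotta bowl, 130 mm across, 60 mm high; origin at its underside
- gold_bottle: bystander: small glass bottle, 40 mm across, 80 mm high; origin at its underside
- cup_b: bystander: small blue cup, 54 mm across, 60 mm high; origin at its underside
Mind the look-alikes: they are no part of the job. What is shaped like the wet0 but purple is not meant.

How it is judged:
By the outcome, as a careful person would: the job done as asked, in the order asked, and still so for the second after the job is handed in, with the robot touching nothing.
Of wet0, wet1, wet2 only 2 to 3 are there at a start; the rules pass over those that are not, and their reading is None.
Of dry0, dry1, dry2, dry3 only 1 to 1 are there at a start; the rules pass over those that are not, and their reading is None.
At some moment in a run one of wet0, wet1, wet2 may be knocked a few centimetres aside while the robot is not near it.
Once in a run the grip may slacken for a moment while it holds something.
It also fails if it takes over 210 s, if anything falls off the work surface, if the arm or the gripper's body presses on something with over 40 N, if the wrist force passes 120 N, or if a joint passes its speed limit or range.

### The arm

A 6-joint arm with a two-finger parallel gripper is mounted at the origin on the work surface. World frame = base frame: x ahead of the robot, y to its left, z up, the work surface at z = 0. Lengths are in m, angles in rad, forces in N, time in s.
With the tool pointing down it reaches from about 0.225 to 0.875 m from the base axis. Payload 3.4 kg.
Tool frame: the origin (TCP) lies midway between the tips of the shut fingers; the grasp point (between the pads) lies 19 mm behind it (manip.pinch_z is the distance from the TCP to the grasp point, in m); z points along the fingers, y is the line along which they close (so a half turn about z gives the same grasp; the last joint's range is limited). The gripper opens to 85 mm and grips with 20 to 120 N. Pads are 22 mm wide; open, the fingers measure 114 mm over their backs; the gripper's body (76 mm by 85 mm) begins 54 mm behind the grasp point. The pads swing forward as they close: fully open they stand 13 mm farther back than shut.
Start: joints at [-1.462, 0.276, 1.505, -0, 1.361, -0.121], TCP at [0.131, -0.56, 0.202] pointing down, gripper open.
Joint ranges: [-2.89, 2.89], [-0.75, 2.08], [0.22, 2.7], [-1.18, 4.32], [0.11, 2.71], [-2.7, 2.7]. Speed limits (rad/s): [2.57, 2.57, 3.14, 3.14, 3.14, 3.14].

### API

Orientations are given as a unit quaternion [w, x, y, z].
In Python, from rig import manip gives the robot as it stands.
- The arm moves only by the tool carry_out, never from a script. Its arguments are lists of equal length, an entry for each row: "delta_pos": the shift along the tool's x, y, z scaled (see below), a list of three; "turn": the turn, a rotation vector about the tool's x, y, z scaled (see below), a list of three; "claw": the closure, from -1 (fully open) to 1 (shut). A call has 1 to 12 rows; each row is the pose to reach, as a shift and turn from the pose commanded when the call began, along the tool's axes at that moment; what a row does not reach only later rows make up. The controller multiplies each number of a shift by 400 mm and each number of a turn by 30 degrees. A row lasts 1/10 s, in which the tool goes at most 50 mm and 8.59 degrees, less where a joint would pass 70% of its speed; a pose out of reach is approached as far as the arm can. A call with a number of a shift or a turn outside -1 to 1 is refused whole. A call with a gripper value outside its range is refused whole. The fingers move at their own pace and stop on an object; "force" is the grip in N (left out, the last holds). Time passes only in rows, so rows that repeat a pose let the fingers close. It gives the time, the measured TCP pose, the force, the opening and the grip force at its end, in the units of the state.
- manip.get_state(): the state, without advancing time (a new reading comes with each control period).
- manip.get_image(name): name is "side" or "top"; returns a dict with "image" (480x640x3 uint8, red, green, blue), "z_map" (480x640 float32, m along the optical axis (not along the pixel's ray), 0 where there is no reading), "fx", "fy", "cx", "cy" (pixels), "world_to_cam" (4x4, takes a point from world to camera coordinates). Camera axes: x right, y down, z forward; pixel columns grow to the right and rows downward; lengths in m; the calibration is good to about 2 mm. A picture is of the moment at which its call begins.
- manip.sign_off(): hands the job in; it is judged then, once.
Trained networks look in the newest picture that a camera, given by its name, has taken for a name from the list of things; names that differ only in an ending like _2 or _b are one class to them, and where a whole thing is asked for, a point or a joint stands for the part that bears it (a point fixed in the world has none). Each returns a list of dicts, best first, with "score" (0 to 1); they miss things now and then, are a little off and sometimes report something else, mostly with a low value. They report only what shows in the picture. A call takes as long as a camera call. They do not tell look-alikes from the thing itself.
- manip.spot_in(camera, query): "point" ([x, y, z] in m, in world coordinates, good to about 4 mm: the middle of the surface that is visible of it).
- manip.place_of(camera, query): "point" ([x, y, z] in m, in world coordinates, good to about 4 mm: a listed point, or the origin of a listed thing).
The state is a dict: "clock": time; "qpos": joint angles; "qd": joint speeds; "effort": joint torques, N m; "position": TCP position; "ee_rot": TCP orientation; "contact_force": force on the tool from outside, world axes, zero at the start; "moment": the same for the moment, N m; "width": finger opening in m; "gripper_force": force on a finger pad.
Only numpy, scipy, OpenCV 4.12 (cv2) and the standard library are available. Lean on these libraries where they do the work, as an engineer would, in place of code of your own. Each camera call takes 0.05 s, during which the arm holds its last target. There are 200 camera calls.

## Working session

There is one attempt and no reset: what is moved stays moved. The work goes in short steps, Python scripts to look and compute and a tool call to move; the robot and the scene stay as the last step left them, time stands still between calls to the robot, and variables do not carry over. Pictures are saved under pics/ and viewed, at most 14 in all, crops included, and the job is handed in when it is done.

Besides the shell and the picture viewer there is one more tool, called after "Emit:" by a JSON object that holds its "name" and its "arguments". carry_out: Moves the arm, as the interface text tells. Shifts and turns lie within -1 to 1; 1 stands for 400 mm of shift or 30 degrees of turn. Its arguments: {"type":"object","properties":{"delta_pos":{"type":"array","items":{"type":"array","items":{"type":"number","minimum":-1,"maximum":1}}},"turn":{"type":"array","items":{"type":"array","items":{"type":"number","minimum":-1,"maximum":1}}},"claw":{"type":"array","items":{"type":"number"}},"force":{"type":"number"}},"required":["delta_pos","turn","claw"]}

```bash
mkdir -p pics; ls; cat > h.py <<'E'
import numpy as np, cv2
from rig import manip
from scipy.spatial.transform import Rotation as R
def snap(cam,fn=None):
    d=manip.get_image(cam)
    if fn: cv2.imwrite('pics/'+fn,cv2.cvtColor(d['image'],cv2.COLOR_RGB2BGR))
    return d
def st():
    s=manip.get_state(); q=s['ee_rot']; return s,R.from_quat([q[1],q[2],q[3],q[0]])
def rel(p,yaw=None):
    """units of shift in tool axes to TCP p; yaw: wanted world yaw of tool y-axis, deg"""
    s,r=st(); d=r.inv().apply(np.array(p)-s['position'])/0.4
    return np.round(d,4)
E
python3 - <<'E'
from h import *
for c in ('top','side'):
    d=snap(c,c+'0.png')
    for q in ['bar_handle','bar_hinge','ledge','bar_rod','jig','rack','slot0','wet0_grip','wet1_grip','wet2_grip','dry0','dry1','dry2','dry3','cup_a','enamel_jar','bowl','gold_bottle','cup_b']:
        r=manip.place_of(c,q)
        print(c,q,[(np.round(x['point'],3).tolist(),round(x['score'],2)) for x in r[:3]])
s,r=st();print(s,r.as_matrix().round(3))
E
```

```text
pics
top bar_handle [([0.44, 0.228, 0.06], 0.71), ([0.4, 0.505, 0.002], 0.48), ([0.566, 0.22, 0.011], 0.35)]
top bar_hinge [([0.599, 0.335, 0.048], 0.77)]
top ledge [([0.568, 0.31, 0.027], 0.87)]
top bar_rod [([0.463, 0.242, 0.034], 0.95), ([0.592, 0.02, 0.001], 0.31)]
top jig []
top rack [([0.523, -0.251, -0.002], 0.9)]
top slot0 [([0.489, -0.354, 0.009], 0.94)]
top wet0_grip [([0.16, 0.288, 0.032], 0.91), ([0.53, 0.195, 0.043], 0.81), ([0.622, 0.607, 0.031], 0.59)]
top wet1_grip [([0.489, 0.263, 0.039], 0.89)]
top wet2_grip [([0.445, 0.322, 0.04], 0.56)]
top dry0 [([0.57, -0.146, 0.01], 0.56)]
top dry1 [([0.57, -0.146, 0.01], 0.56)]
top dry2 [([0.57, -0.146, 0.01], 0.56)]
top dry3 [([0.57, -0.146, 0.01], 0.56)]
top cup_a [([0.692, -0.072, 0.001], 0.86), ([0.73, 0.05, -0.0], 0.54), ([0.446, 0.32, 0.042], 0.41)]
top enamel_jar [([0.595, 0.024, -0.002], 0.59)]
top bowl []
top gold_bottle [([0.367, -0.497, -0.004], 0.58), ([0.395, 0.507, 0.0], 0.27)]
top cup_b [([0.692, -0.072, 0.001], 0.86), ([0.73, 0.05, -0.0], 0.54), ([0.446, 0.32, 0.042], 0.41)]
side bar_handle [([0.439, 0.232, 0.0
[... 1278 characters left out ...]
  1.50487820e+00, -1.28808330e-06,
        1.36069953e+00, -1.20994862e-01]), 'qd': array([-0.00147276, -0.00060206,  0.00117173, -0.00045517,  0.0013168 ,
        0.00195944]), 'effort': array([ 1.22875983e-03, -4.16646159e+01, -2.46092767e+01, -7.45567013e-05,
        3.45810340e-04, -1.18206006e-05]), 'position': array([ 0.13096782, -0.55993393,  0.20204323]), 'ee_rot': array([ 6.31642337e-05,  9.93407211e-01,  1.14639040e-01, -1.01541865e-06]), 'contact_force': array([ 0.70995001, -0.29986695,  0.41571006]), 'moment': array([ 0.03802504,  0.07120318, -0.00795656]), 'gripper_force': 0.0, 'width': 0.08532904396607412} [[ 0.974  0.228  0.   ]
 [ 0.228 -0.974 -0.   ]
 [-0.     0.    -1.   ]]
```

View pics/top0.png

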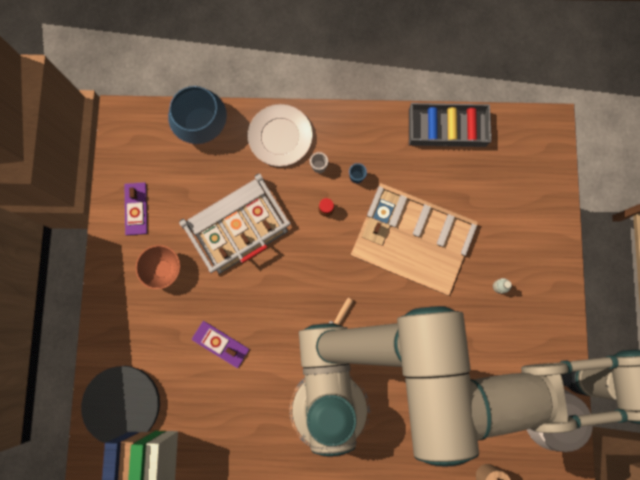

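View pics/side0.png

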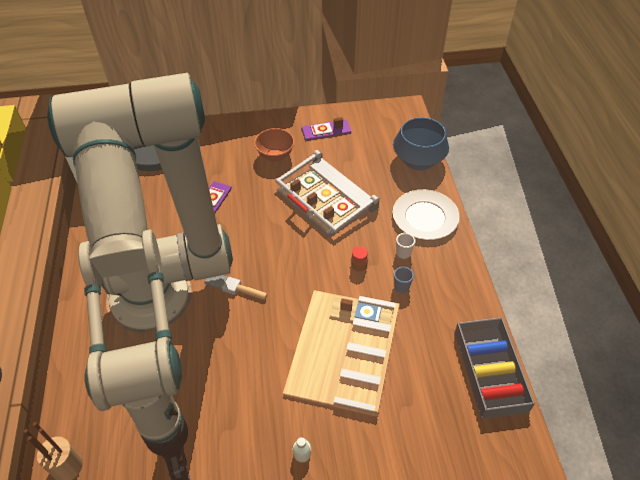

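The top view shows all three wet carriers in the jig: red (258,211), orange (237,225) and green (215,240). The red handle is at (255,255), and the dry blue carrier is in slot 3 at (383,211). The carriers at (136,210) and (220,343) have purple boards and lie outside the jig, so they are look-alikes. I'll refine the rack and jig poses from depth and enlarge the jig.

```bash
cat >> h.py <<'E'
def cloud(d):
    z=d['z_map']; v,u=np.mgrid[:480,:640]
    P=np.stack([(u-d['cx'])/d['fx']*z,(v-d['cy'])/d['fy']*z,z],-1)
    T=np.linalg.inv(d['world_to_cam']); return P@T[:3,:3].T+T[:3,3]
E
python3 - <<'E'
from h import *
Rk=dict(o=np.array([.5245,-.252]),yaw=-22.1); Jg=dict(o=np.array([.522,.286]),yaw=34.8)
for c in ('top','side'):
    d=snap(c); W=cloud(d); im=d['image']; 
    bench=W[...,2][(d['z_map']>0)&(abs(W[...,0]-.45)<.05)&(abs(W[...,1]-.08)<.03)]
    print(c,'bench z',np.median(bench).round(4),bench.std().round(4))
    for nm,F,hw in (('rack',Rk,(.16,.18)),('jig',Jg,(.13,.15))):
        y=np.radians(F['yaw']); M=np.array([[np.cos(y),-np.sin(y)],[np.sin(y),np.cos(y)]])
        L=(W[...,:2]-F['o'])@M
        m=(abs(L[...,0])<hw[0])&(abs(L[...,1])<hw[1])&(W[...,2]>.007)&(W[...,2]<.06)&(d['z_map']>0)
        if nm=='jig': m&=(W[...,2]<.045)&(L[...,0]>-.09)
        k=cv2.morphologyEx(m.astype(np.uint8),cv2.MORPH_OPEN,np.ones((3,3)))>0
        r=cv2.minAreaRect(W[k][:,:2].astype(np.float32)*1000); print(c,nm,k.sum(),r)
        l=L[k]; print(' local x',np.percentile(l[:,0],[1,99]).round(4),'y',np.percentile(l[:,1],[1,99]).round(4))
        t=m&(W[...,2]>.0245)&(W[...,2]<.036)&(L[...,0]>0) 
        if nm=='rack':
            h,e=np.histogram(L[t][:,1],np.arange(-.17,.171,.005)); print(' walls y', [(round(e[i]+.0025,4),int(h[i])) for i in range(len(h)) if h[i]>5])
d=snap('top'); a=d['image'][170:285,170:305]
cv2.imwrite('pics/jig.png',cv2.cvtColor(cv2.resize(a,None,fx=5,fy=5,interpolation=3)[:600,:800],4))
E
```

```text
top bench z -0.0002 0.0041
top rack 6658 ((507.2776184082031, -243.24777221679688), (313.10565185546875, 242.11572265625), 68.75978088378906)
 local x [-0.1349  0.0937] y [-0.1498  0.1546]
 walls y [(np.float64(-0.1525), 21), (np.float64(-0.1475), 44), (np.float64(-0.1425), 54), (np.float64(-0.1375), 15), (np.float64(-0.1325), 6), (np.float64(-0.1275), 7), (np.float64(-0.1125), 7), (np.float64(-0.0825), 15), (np.float64(-0.0775), 37), (np.float64(-0.0725), 40), (np.float64(-0.0675), 47), (np.float64(-0.0625), 25), (np.float64(-0.0525), 7), (np.float64(-0.0475), 7), (np.float64(-0.0375), 6), (np.float64(-0.0225), 7), (np.float64(-0.0075), 23), (np.float64(-0.0025), 42), (np.float64(0.0025), 47), (np.float64(0.0075), 41), (np.float64(0.0125), 35), (np.float64(0.0425), 6), (np.float64(0.0475), 8), (np.float64(0.0625), 6), (np.float64(0.0675), 11), (np.float64(0.0725), 42), (np.float64(0.0775), 31), (np.float64(0.0825), 46), (np.float64(0.0875), 32), (np.float64(0.0925), 10), (np.float64(0.0975), 17), (np.float64(0.1025), 27), (np.float64(0.1075), 22), (np.float64(0.1125), 25), (np.float
[... 1612 characters left out ...]
.float64(0.0575), 8), (np.float64(0.0625), 8), (np.float64(0.0675), 51), (np.float64(0.0725), 52), (np.float64(0.0775), 57), (np.float64(0.0825), 51), (np.float64(0.0875), 33), (np.float64(0.0925), 32), (np.float64(0.0975), 29), (np.float64(0.1025), 29), (np.float64(0.1075), 25), (np.float64(0.1125), 31), (np.float64(0.1175), 32), (np.float64(0.1225), 28), (np.float64(0.1275), 35), (np.float64(0.1325), 20), (np.float64(0.1375), 23), (np.float64(0.1425), 42), (np.float64(0.1475), 59), (np.float64(0.1525), 39), (np.float64(0.1575), 24)]
side jig 3405 ((532.4973754882812, 292.678466796875), (208.79107666015625, 283.1571044921875), 32.6356315612793)
 local x [-0.086   0.0989] y [-0.1405  0.1271]
```

View pics/jig.png

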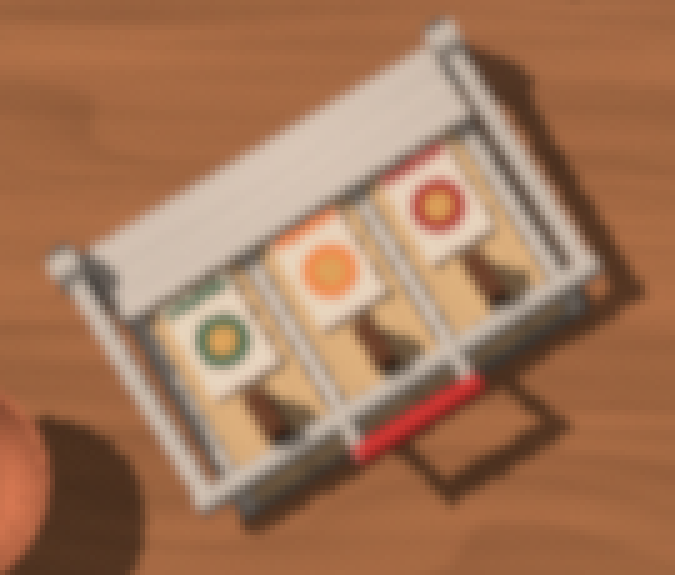

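The crop confirms three plywood carriers in the jig (green, orange, red) with the bar down and the red handle in front. The purple ones lie elsewhere. Next is the approach to the handle.

```bash
cat >> h.py <<'E'
RK=(np.array([.525,-.251]),-21.5); JG=(np.array([.522,.286]),34.8)
def fr(F,x,y,z):
    a=np.radians(F[1]); return np.array([F[0][0]+np.cos(a)*x-np.sin(a)*y,F[0][1]+np.sin(a)*x+np.cos(a)*y,z])
def Rh(h,tilt=0):
    """tool down, tool x heading h deg; tilt about tool x (deg)"""
    a=np.radians(h); M=np.array([[np.cos(a),np.sin(a),0],[np.sin(a),-np.cos(a),0],[0,0,-1.]])
    return R.from_matrix(M)*R.from_euler('x',tilt,degrees=True)
def plan(*wps,start=None):
    """wps: (p, Rot); each line is a call's final row, from the previous one"""
    s,r=st(); p=s['position']; 
    if start: p,r=start
    for q,w in wps:
        d=r.inv().apply(np.array(q)-p)/.4; t=np.degrees((r.inv()*w).as_rotvec())/30
        print('shift',d.round(4).tolist(),'turn',t.round(4).tolist(),'rows>=',int(np.ceil(max(np.linalg.norm(d)*8,np.linalg.norm(t)*30/8.5))))
        p,r=q,w
E
python3 - <<'E'
from h import *
plan(([.25,-.35,.25],Rh(43)),([.33,-.12,.25],Rh(73)),([.38,.1,.25],Rh(100)),(fr(JG,-.100,0,.13),Rh(124.8)),(fr(JG,-.100,0,.046),Rh(124.8)))
E
```

```text
shift [0.4093, -0.4432, -0.12] turn [0.0002, 0.0001, -0.9944] rows>= 5
shift [0.5384, -0.2841, 0.0] turn [0.0, 0.0, -1.0] rows>= 5
shift [0.5625, -0.0413, 0.0] turn [0.0, 0.0, -0.9] rows>= 5
shift [0.2914, 0.2034, 0.3] turn [0.0, 0.0, -0.8267] rows>= 4
shift [0.0, 0.0, 0.21] turn [0.0, 0.0, 0.0] rows>= 2
```

Emit:
{"name": "carry_out", "arguments": {"delta_pos": [[0.41, -0.443, -0.12], [0.41, -0.443, -0.12], [0.41, -0.443, -0.12], [0.41, -0.443, -0.12], [0.41, -0.443, -0.12], [0.41, -0.443, -0.12], [0.41, -0.443, -0.12]], "turn": [[0, 0, -0.994], [0, 0, -0.994], [0, 0, -0.994], [0, 0, -0.994], [0, 0, -0.994], [0, 0, -0.994], [0, 0, -0.994]], "claw": [0.15, 0.15, 0.15, 0.15, 0.15, 0.15, 0.15], "force": 40}}

```text
clock: 2.85
position: [0.2507, -0.3497, 0.2506]
ee_rot: [0.001, 0.93, 0.367, -0.0]
contact_force: [0.5, 0.6, 0.3]
width: 0.0365
gripper_force: 0.0
```

Emit:
{"name": "carry_out", "arguments": {"delta_pos": [[0.538, -0.284, 0], [0.538, -0.284, 0], [0.538, -0.284, 0], [0.538, -0.284, 0], [0.538, -0.284, 0], [0.538, -0.284, 0], [0.538, -0.284, 0]], "turn": [[0, 0, -1], [0, 0, -1], [0, 0, -1], [0, 0, -1], [0, 0, -1], [0, 0, -1], [0, 0, -1]], "claw": [0.15, 0.15, 0.15, 0.15, 0.15, 0.15, 0.15]}}

```text
clock: 3.55
position: [0.3306, -0.1207, 0.2498]
ee_rot: [0.0, 0.803, 0.595, -0.001]
contact_force: [0.3, -0.0, 0.4]
width: 0.0363
gripper_force: 0.0
```

Emit:
{"name": "carry_out", "arguments": {"delta_pos": [[0.5625, -0.041, 0], [0.5625, -0.041, 0], [0.5625, -0.041, 0], [0.5625, -0.041, 0], [0.5625, -0.041, 0], [0.5625, -0.041, 0], [0.5625, -0.041, 0]], "turn": [[0, 0, -0.9], [0, 0, -0.9], [0, 0, -0.9], [0, 0, -0.9], [0, 0, -0.9], [0, 0, -0.9], [0, 0, -0.9]], "claw": [0.15, 0.15, 0.15, 0.15, 0.15, 0.15, 0.15]}}

```text
clock: 4.25
position: [0.3812, 0.0979, 0.2495]
ee_rot: [0.0, 0.644, 0.765, -0.001]
contact_force: [-0.2, -0.3, 0.8]
width: 0.0365
gripper_force: 0.0
```

Emit:
{"name": "carry_out", "arguments": {"delta_pos": [[0.291, 0.203, 0.3], [0.291, 0.203, 0.3], [0.291, 0.203, 0.3], [0.291, 0.203, 0.3], [0.291, 0.203, 0.3], [0.291, 0.203, 0.3], [0.291, 0.203, 0.3]], "turn": [[0, 0, -0.827], [0, 0, -0.827], [0, 0, -0.827], [0, 0, -0.827], [0, 0, -0.827], [0, 0, -0.827], [0, 0, -0.827]], "claw": [0.15, 0.15, 0.15, 0.15, 0.15, 0.15, 0.15]}}

```text
clock: 4.95
position: [0.441, 0.2264, 0.1307]
ee_rot: [0.001, 0.465, 0.886, -0.0]
contact_force: [-0.0, -0.4, 0.4]
width: 0.0365
gripper_force: 0.0
```

```bash
python3 - <<'E'
from h import *
s,r=st();print(s['clock'],s['position'].round(4),s['width'],s['qpos'].round(3),r.as_matrix().round(3).tolist())
for c in('top','side'):
    d=snap(c); 
    for q in('bar_handle','wet0_grip','wet1_grip','wet2_grip'): print(c,q,[(np.round(x['point'],3).tolist(),round(x['score'],2)) for x in manip.place_of(c,q)[:2]])
cv2.imwrite('pics/side1.png',cv2.cvtColor(cv2.resize(d['image'][60:280,200:500],None,fx=2.6,fy=2.6),4))
plan((fr(JG,-.100,0,.046),Rh(124.8)))
E
```

```text
4.95 [0.441  0.2264 0.1307] 0.03652113355106995 [ 3.350e-01  2.100e-01  1.784e+00 -1.000e-03  1.147e+00 -2.690e-01] [[-0.568, 0.823, 0.001], [0.823, 0.568, -0.001], [-0.001, 0.0, -1.0]]
top bar_handle [([0.441, 0.229, 0.061], 0.85)]
top wet0_grip [([0.161, 0.29, 0.031], 0.98), ([0.621, 0.606, 0.033], 0.55)]
top wet1_grip [([0.444, 0.229, 0.057], 0.32)]
top wet2_grip [([0.442, 0.319, 0.041], 0.64)]
side bar_handle [([0.438, 0.232, 0.057], 0.95)]
side wet0_grip [([0.62, 0.61, 0.03], 0.9), ([0.533, 0.198, 0.046], 0.87)]
side wet1_grip [([0.488, 0.262, 0.044], 0.6), ([0.567, 0.31, 0.028], 0.18)]
side wet2_grip [([0.443, 0.326, 0.041], 0.95)]
shift [0.0014, 0.0, 0.2104] turn [0.0006, 0.0004, -0.0] rows>= 2
```

View pics/side1.png

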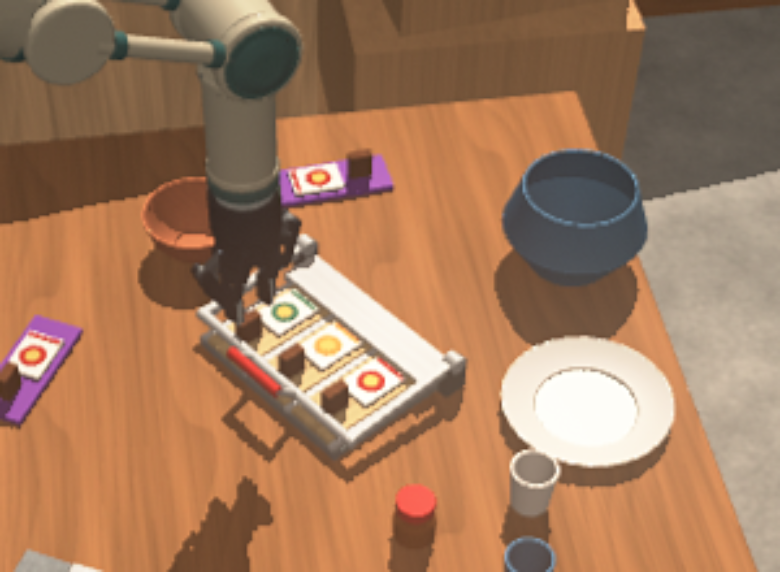

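The crop shows the fingers above the handle (255,370). I'll descend and pinch it.

Emit:
{"name": "carry_out", "arguments": {"delta_pos": [[0.008, 0.002, 0.11], [0.008, 0.002, 0.21], [0.008, 0.002, 0.21], [0.008, 0.002, 0.21], [0.008, 0.002, 0.21], [0.008, 0.002, 0.21], [0.008, 0.002, 0.21], [0.008, 0.002, 0.21]], "turn": [[0, 0, 0], [0, 0, 0], [0, 0, 0], [0, 0, 0], [0, 0, 0], [0, 0, 0], [0, 0, 0], [0, 0, 0]], "claw": [0.15, 0.15, 0.15, 0.15, 1, 1, 1, 1], "force": 30}}

```text
clock: 6.25
position: [0.4396, 0.2318, 0.0469]
ee_rot: [0.001, 0.463, 0.886, 0.001]
contact_force: [-0.1, 1.0, 0.4]
width: 0.0
gripper_force: 0.0
```

```bash
python3 - <<'E'
from h import *
s,r=st();print(s['position'].round(4),s['width'],s['gripper_force'],s['contact_force'].round(1))
# arc rows in tool axes from now; handle = 12mm behind TCP at present z
p0=s['position']; th0=np.arctan2(12,191); Rr=.1914; hx=p0+np.array([0,0,.011])
a=np.radians(34.8); X=np.array([np.cos(a),np.sin(a),0]);Z=np.array([0,0,1.])
off=.011
hd=lambda t: -Rr*np.cos(th0+t)*X+Rr*np.sin(th0+t)*Z
def pose(t,tilt):
    q=r*R.from_euler('x',tilt,degrees=True); return hx+hd(t)-hd(0)+q.apply([0,0,off]),q
print(r.apply([0,1,0]).round(3),(r*R.from_euler('x',20,degrees=True)).apply([0,0,1]).round(3))
for t in np.arange(.1,1.51,.1):
    tl=-28*min(1,t/1.2)   # negative tilt -> check
    p,q=pose(t,tl); print(round(t,2),(r.inv().apply(p-p0)/.4).round(3).tolist(),round(tl/30,3))
E
```

```text
[0.4396 0.2318 0.0469] 4.784533985680833e-05 0.0 [-0.1  1.   0.4]
[0.821 0.571 0.002] [-0.279 -0.195 -0.94 ]
0.1 [-0.0, 0.007, -0.048] -0.078
0.2 [-0.0, 0.018, -0.094] -0.156
0.3 [-0.0, 0.034, -0.14] -0.233
0.4 [-0.0, 0.054, -0.184] -0.311
0.5 [-0.0, 0.079, -0.226] -0.389
0.6 [-0.0, 0.108, -0.265] -0.467
0.7 [-0.0, 0.14, -0.301] -0.544
0.8 [-0.0, 0.176, -0.335] -0.622
0.9 [-0.0, 0.215, -0.364] -0.7
1.0 [-0.0, 0.256, -0.39] -0.778
1.1 [-0.0, 0.3, -0.411] -0.856
1.2 [-0.0, 0.346, -0.429] -0.933
1.3 [-0.0, 0.392, -0.441] -0.933
1.4 [-0.0, 0.44, -0.448] -0.933
1.5 [-0.0, 0.487, -0.451] -0.933
```

```bash
python3 - <<'E'
from h import *
d=snap('side'); cv2.imwrite('pics/side2.png',cv2.cvtColor(cv2.resize(d['image'][130:250,240:400],None,fx=5,fy=5,interpolation=3),4))
print(manip.place_of('side','bar_handle')[:2],manip.place_of('side','bar_rod')[:1])
E
```

```text
[{'point': [0.4413, 0.2314, 0.0556], 'score': 0.81}] [{'point': [0.464, 0.2463, 0.0354], 'score': 0.69}]
```

View pics/side2.png

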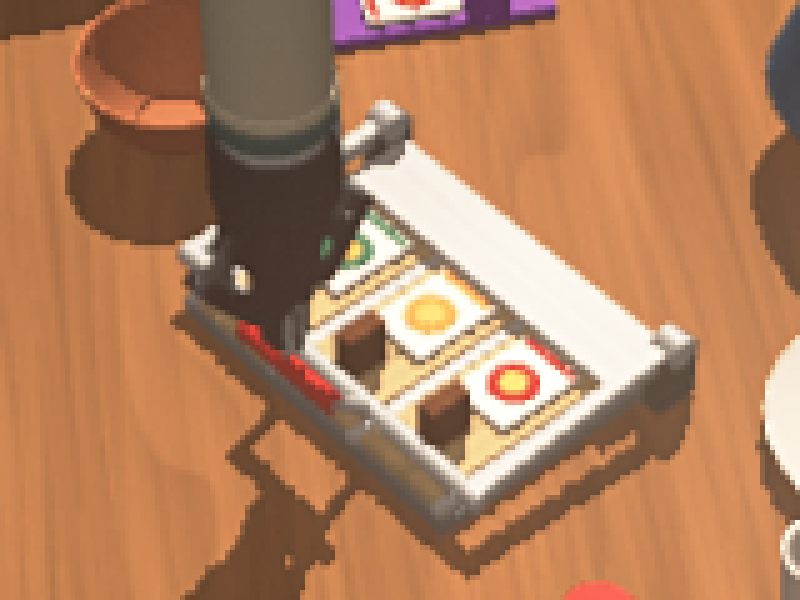

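```bash
python3 - <<'E'
from h import *
s,r=st()
for c in('side','top'):
    d=snap(c)
    def px(p):
        q=d['world_to_cam']@np.r_[p,1]; return np.array([d['fx']*q[0]/q[2]+d['cx'],d['fy']*q[1]/q[2]+d['cy']]).round(1)
    print(c,'tcp',px(s['position']),'h(net)',px([.4405,.231,.057]), 'fr -99',px(fr(JG,-.099,0,.057)))
    im=d['image'].astype(int); m=(im[...,0]>150)&(im[...,1]<70)&(im[...,2]<70)
    W=cloud(d); m&=(abs(W[...,0]-.44)<.06)&(abs(W[...,1]-.23)<.06)
    v,u=np.nonzero(m); print('red px',u.mean().round(1),v.mean().round(1),u.min(),u.max(),v.min(),v.max(),len(u))
    w=W[m]; a=np.radians(34.8); l=(w[:,:2]-JG[0])@np.array([[np.cos(a),-np.sin(a)],[np.sin(a),np.cos(a)]])
    print(' jig x',np.percentile(l[:,0],[5,50,95]).round(4),'y',np.percentile(l[:,1],[2,50,98]).round(4),'z',np.percentile(w[:,2],[5,50,95]).round(4))
E
```

```text
side tcp [297.  205.3] h(net) [297.4 202.9] fr -99 [297.5 203.3]
red px 295.4 200.4 288 306 194 208 20
 jig x [-0.1053 -0.1019 -0.0978] y [-0.0384  0.0186  0.0417] z [0.0623 0.0672 0.0722]
top tcp [253.7 255.3] h(net) [253.5 254.3] fr -99 [254.  254.3]
red px 242.0 260.5 242 242 260 261 2
 jig x [-0.0976 -0.0966 -0.0956] y [0.038  0.0387 0.0395] z [0.0648 0.0651 0.0655]
```

```bash
python3 - <<'E'
from h import *
d=snap('side'); W=cloud(d); a=np.radians(34.8); M=np.array([[np.cos(a),-np.sin(a)],[np.sin(a),np.cos(a)]])
for v in range(186,212,2):
    print(v,' '.join('%4d,%4d,%3d|%3d'%(*( (W[v,u,:2]-JG[0])@M*1000),W[v,u,2]*1000,d['image'][v,u,0]) for u in range(286,312,3)))
E
```

```text
186 -139,  -2,160|123 -112,  18,126|181 -118,  -3,147| 69 -115, -13,152| 70 -102, -10,141| 71  -87,  -6,127| 71  -72,  -1,113| 96  -11,  56, 25|255   -2,  52, 23|226
188 -145, -10,163| 79 -121,   7,132|120 -112,   4,129| 71 -115, -12,143| 71  -99,  -6,127| 72  -91, -10,124| 66  -23,  57, 24|247  -14,  53, 21|215   -8,  46, 22|227
190 -148, -13,160| 69 -133,  -8,145| 69 -119,  -3,131| 71 -114, -11,134| 72  -97,  -3,115| 70  -36,  56, 26| 83  -27,  53, 21|247  -17,  50, 16|238   -9,  44, 16|197
192 -145,  -8,145| 67 -135,  -9,138| 70 -125, -10,133| 71 -116, -13,128| 72 -104, -11,118| 88  -85,  -2, 97|143  -29,  50, 17|250  -23,  43, 17|180  -14,  39, 14|255
194  -76,  81, 17|128 -135,  -8,130| 97 -123,  -8,121| 70 -106,   0,101| 71 -103, -10,109| 93  -88,  -5, 93|117  -36,  43, 17|183  -27,  38, 15|255  -45,   4, 54|180
196  -83,  72, 20|121 -101,  35, 62|191 -112,   7, 92| 86 -109,  -3, 99| 70 -102,  -8, 98| 92  -50,  40, 21|147  -43,  34, 21|252  -59,   1, 58|174  -50,  -1, 54|151
198  -83,  74, 10| 99 -102,  34, 55|119 -109,  10, 79|124 -110,  -3, 91| 71 -100,  -6, 86|103  -64,  23,
[... 358 characters left out ...]
 -56,   6, 25|103  -56,  -7, 37| 87
204  -93,  62,  0|101  -87,  55,  0|107  -85,  43,  8| 94  -79,  36,  9|112 -105, -10, 67|135  -98, -15, 66|249  -74,   0, 35|153  -70,  -9, 39|248  -59, -11, 33| 79
206  -98,  58, -2|208  -95,  46,  4|105  -86,  42,  1|106  -80,  35,  2| 94 -108, -13, 62|117 -106, -24, 70|168  -93, -23, 59|238  -76, -17, 42|180  -72, -25, 45|241
208 -107,  46,  4|200  -97,  44, -1|190  -91,  37,  0|104  -81,  34, -5|103  -85,  15, 13| 99 -107, -25, 63|128 -103, -34, 66|133  -96, -40, 67|171  -72, -24, 36|207
210 -112,  41,  3|195 -102,  38, -1|207  -99,  28,  4|186  -87,  27, -4|113  -82,  19,  0| 95 -880,-964,1413|101 -106, -37, 63|135  -99, -43, 62|120  -83, -37, 46|175
```

Emit:
{"name": "carry_out", "arguments": {"delta_pos": [[0, 0, -0.12], [0, 0, -0.24], [0, 0, -0.24], [0, 0, -0.24]], "turn": [[0, 0, 0], [0, 0, 0], [0, 0, 0], [0, 0, 0]], "claw": [1, 1, 1, 1]}}

```text
clock: 6.95
position: [0.4397, 0.2318, 0.1431]
ee_rot: [0.001, 0.463, 0.886, 0.001]
contact_force: [-0.7, 0.4, -0.3]
width: -0.0
gripper_force: 0.0
```

```bash
python3 - <<'E'
from h import *
s,r=st(); print(s['position'],s['width'],manip.pinch_z)
for c in('side','top'):
    d=snap(c); W=cloud(d); a=np.radians(34.8); M=np.array([[np.cos(a),-np.sin(a)],[np.sin(a),np.cos(a)]])
    L=(W[...,:2]-JG[0])@M; m=(d['z_map']>0)&(abs(L[...,0]+.1)<.06)&(abs(L[...,1])<.05)&(W[...,2]>.085)&(W[...,2]<.2)
    for z in np.arange(.085,.2,.01):
        k=m&(abs(W[...,2]-z-.005)<.005)
        if k.sum(): print(c,round(z+.005,3),k.sum(),L[k].mean(0).round(4),L[k].min(0).round(3),L[k].max(0).round(3))
    if c=='side': cv2.imwrite('pics/side3.png',cv2.cvtColor(cv2.resize(d['image'][110:230,230:390],None,fx=5,fy=5,interpolation=3),4))
E
```

```text
[0.4397232  0.2318176  0.14306148] -8.326112118410667e-06 0.0187
side 0.18 20 [-0.103  -0.0048] [-0.114 -0.01 ] [-0.087  0.009]
side 0.19 19 [-0.1029 -0.0054] [-0.116 -0.013] [-0.086  0.005]
side 0.2 21 [-0.1058 -0.0039] [-0.116 -0.012] [-0.085  0.008]
```

View pics/side3.png

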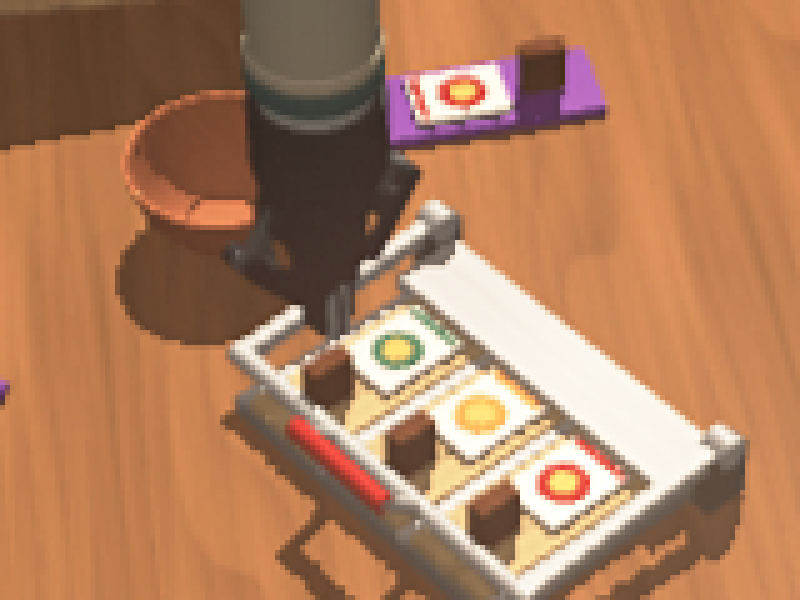

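The picture shows the closed fingertips at about (335,330), clear of everything. Depth puts them about 30 mm higher than the reported TCP implies, which is why the pinch closed above the handle. I'll go lower in small steps with the fingers open.

Emit:
{"name": "carry_out", "arguments": {"delta_pos": [[0, -0.002, 0], [0, -0.002, 0.1], [0, -0.002, 0.2], [0, -0.002, 0.295], [0, -0.002, 0.295], [0, -0.002, 0.295], [0, -0.002, 0.295], [0, -0.002, 0.295], [0, -0.002, 0.295], [0, -0.002, 0.295]], "turn": [[0, 0, 0], [0, 0, 0], [0, 0, 0], [0, 0, 0], [0, 0, 0], [0, 0, 0], [0, 0, 0], [0, 0, 0], [0, 0, 0], [0, 0, 0]], "claw": [0.15, 0.15, 0.15, 0.15, 0.15, 0.15, 1, 1, 1, 1]}}

```text
clock: 8.05
position: [0.4402, 0.2318, 0.0254]
ee_rot: [0.001, 0.464, 0.886, 0.002]
contact_force: [2.0, 1.4, 1.2]
width: 0.0127
gripper_force: 31.1
```

Emit:
{"name": "carry_out", "arguments": {"delta_pos": [[0, 0, 0], [0, 0, 0], [0, 0, 0], [0, 0, 0.023], [0, 0, 0.023], [0, 0, 0.023], [0, 0, 0.023], [0, 0, 0.023], [0, 0, 0.023]], "turn": [[0, 0, 0], [0, 0, 0], [0, 0, 0], [0, 0, 0], [0, 0, 0], [0, 0, 0], [0, 0, 0], [0, 0, 0], [0, 0, 0]], "claw": [0.15, 0.15, 0.15, 0.15, 0.15, 1, 1, 1, 1]}}

```text
clock: 8.95
position: [0.4399, 0.2322, 0.0148]
ee_rot: [0.001, 0.464, 0.886, 0.001]
contact_force: [3.7, 3.4, -5.6]
width: 0.0127
gripper_force: 29.2
```

```bash
cat > arc.py <<'E'
from h import *
s,r=st();print(s['position'].round(4),s['width'],s['gripper_force'],s['contact_force'].round(1))
p0=s['position']; th0=np.arctan2(12,191); Rr=.1914; off=.057-p0[2]; off=-off # handle rel TCP along tool z = -(.057-z)
hx=p0+np.array([0,0,.057-p0[2]])
a=np.radians(34.8); X=np.array([np.cos(a),np.sin(a),0]);Z=np.array([0,0,1.])
hd=lambda t: -Rr*np.cos(th0+t)*X+Rr*np.sin(th0+t)*Z
for t in np.arange(.1,1.56,.1):
    tl=28*min(1,t/1.2)*-1
    q=r*R.from_euler('x',tl,degrees=True); p=hx+hd(t)-hd(0)-q.apply([0,0,off])
    print(round(t,2),(r.inv().apply(p-p0)/.4).round(3).tolist(),round(tl/30,3),q.apply([0,0,1]).round(2))
E
python3 arc.py
```

```text
[0.4399 0.2322 0.0148] 0.012693625172180596 29.165326952934265 [ 3.7  3.4 -5.6]
0.1 [0.0, 0.01, -0.048] -0.078 [ 0.04  0.03 -1.  ]
0.2 [0.0, 0.025, -0.095] -0.156 [ 0.07  0.05 -1.  ]
0.3 [0.0, 0.044, -0.14] -0.233 [ 0.1   0.07 -0.99]
0.4 [0.0, 0.067, -0.185] -0.311 [ 0.14  0.09 -0.99]
0.5 [0.0, 0.095, -0.227] -0.389 [ 0.17  0.12 -0.98]
0.6 [0.0, 0.127, -0.267] -0.467 [ 0.2   0.14 -0.97]
0.7 [0.0, 0.163, -0.304] -0.544 [ 0.23  0.16 -0.96]
0.8 [0.0, 0.202, -0.338] -0.622 [ 0.27  0.18 -0.95]
0.9 [0.0, 0.244, -0.369] -0.7 [ 0.3   0.21 -0.93]
1.0 [0.0, 0.288, -0.396] -0.778 [ 0.33  0.23 -0.92]
1.1 [0.0, 0.335, -0.419] -0.856 [ 0.36  0.25 -0.9 ]
1.2 [0.0, 0.384, -0.437] -0.933 [ 0.39  0.27 -0.88]
1.3 [0.0, 0.43, -0.449] -0.933 [ 0.39  0.27 -0.88]
1.4 [0.001, 0.477, -0.457] -0.933 [ 0.39  0.27 -0.88]
1.5 [0.001, 0.525, -0.459] -0.933 [ 0.39  0.27 -0.88]
```

Width 12.7 mm, so the handle is gripped. I'll swing the bar up along the arc.

Emit:
{"name": "carry_out", "arguments": {"delta_pos": [[0, 0.01, -0.048], [0, 0.025, -0.095], [0, 0.044, -0.14], [0, 0.067, -0.185], [0, 0.095, -0.227], [0, 0.127, -0.267], [0, 0.163, -0.304], [0, 0.202, -0.338], [0, 0.244, -0.369], [0, 0.288, -0.396], [0, 0.335, -0.419], [0, 0.335, -0.419]], "turn": [[-0.078, 0, 0], [-0.156, 0, 0], [-0.233, 0, 0], [-0.311, 0, 0], [-0.389, 0, 0], [-0.467, 0, 0], [-0.544, 0, 0], [-0.622, 0, 0], [-0.7, 0, 0], [-0.778, 0, 0], [-0.856, 0, 0], [-0.856, 0, 0]], "claw": [1, 1, 1, 1, 1, 1, 1, 1, 1, 1, 1, 1]}}

```text
clock: 10.15
position: [0.5493, 0.307, 0.1842]
ee_rot: [0.104, 0.452, 0.864, 0.198]
contact_force: [-0.4, -4.8, 5.1]
width: 0.0127
gripper_force: 30.9
```

```bash
python3 - <<'E'
from h import *
s,r=st();print(s['position'].round(4),s['width'],s['gripper_force'],s['contact_force'].round(1))
snap('side');print(manip.place_of('side','bar_handle')[:2])
p=s['position'];p0=np.array([.4399,.2322,.0148]); r0=Rh(124.8)
a=np.radians(34.8); X=np.array([np.cos(a),np.sin(a),0]);Z=np.array([0,0,1.]); th0=np.arctan2(12,191)
hd=lambda t: .1914*(-np.cos(th0+t)*X+np.sin(th0+t)*Z)
hx=p0+[0,0,.0422]; off=-.0422
for t in (1.1,1.2,1.3,1.4,1.5,1.55):
    tl=-28*min(1,t/1.2); q=r0*R.from_euler('x',tl,degrees=True); P=hx+hd(t)-hd(0)-q.apply([0,0,off])
    if t==1.1: P1,q1=P,q; print('err',(p-P).round(4))
    print(t,(q1.inv().apply(P-P1)/.4).round(3).tolist(),((q1.inv()*q).as_rotvec(degrees=True)/30).round(3))
E
```

```text
[0.5493 0.307  0.1842] 0.01268503009987038 30.91999590396881 [-0.4 -4.8  5.1]
[{'point': [0.535, 0.2949, 0.2178], 'score': 0.83}]
err [-0.0001 -0.0013  0.0016]
1.1 [0.0, 0.0, 0.0] [0. 0. 0.]
1.2 [0.0, 0.052, 0.004] [-0.078 -0.     0.   ]
1.3 [0.0, 0.099, 0.013] [-0.078 -0.     0.   ]
1.4 [0.0, 0.145, 0.027] [-0.078 -0.     0.   ]
1.5 [0.0, 0.189, 0.045] [-0.078 -0.     0.   ]
1.55 [0.0, 0.21, 0.056] [-0.078 -0.     0.   ]
```

Emit:
{"name": "carry_out", "arguments": {"delta_pos": [[0, 0.026, 0.002], [0, 0.052, 0.004], [0, 0.075, 0.008], [0, 0.099, 0.013], [0, 0.122, 0.02], [0, 0.145, 0.027], [0, 0.167, 0.036], [0, 0.189, 0.045], [0, 0.2, 0.05], [0, 0.205, 0.053], [0, 0.205, 0.053]], "turn": [[-0.039, 0, 0], [-0.078, 0, 0], [-0.078, 0, 0], [-0.078, 0, 0], [-0.078, 0, 0], [-0.078, 0, 0], [-0.078, 0, 0], [-0.078, 0, 0], [-0.078, 0, 0], [-0.078, 0, 0], [-0.078, 0, 0]], "claw": [1, 1, 1, 1, 1, 1, 1, 1, 1, 1, 1]}}

```text
clock: 11.35
position: [0.6117, 0.3493, 0.1987]
ee_rot: [0.111, 0.449, 0.862, 0.208]
contact_force: [-18.4, -24.8, 19.2]
width: 0.0124
gripper_force: 34.8
```

At the stop (about 36 N). I'll ease off, open a little and retract along the tool.

Emit:
{"name": "carry_out", "arguments": {"delta_pos": [[0, -0.012, -0.005], [0, -0.012, -0.005], [0, -0.012, -0.005], [0, -0.012, -0.005], [0, -0.012, -0.1], [0, -0.012, -0.2], [0, -0.012, -0.3], [0, -0.012, -0.3]], "turn": [[0, 0, 0], [0, 0, 0], [0, 0, 0], [0, 0, 0], [0, 0, 0], [0, 0, 0], [0, 0, 0], [0, 0, 0]], "claw": [1, 0.4, 0.4, 0.4, 0.4, 0.4, 0.4, 0.4]}}

```text
clock: 12.15
position: [0.5683, 0.3214, 0.3099]
ee_rot: [0.116, 0.448, 0.859, 0.219]
contact_force: [1.5, 0.6, 0.5]
width: 0.0258
gripper_force: 0.0
```

```bash
python3 - <<'E'
from h import *
s,r=st();print(s['position'].round(4),s['width'],s['contact_force'].round(1))
for c in('side','top'):
    d=snap(c,c+'4.png')
    for q in('bar_handle','bar_rod','wet0_grip','wet1_grip','wet2_grip','wet0','wet1','wet2','ledge','jig'): print(c,q,[(np.round(x['point'],3).tolist(),round(x['score'],2)) for x in manip.place_of(c,q)[:3]])
cv2.imwrite('pics/s4.png',cv2.cvtColor(cv2.resize(manip.get_image('side')['image'][30:280,180:480],None,fx=2.4,fy=2.4,interpolation=3),4))
E
```

```text
[0.5683 0.3214 0.3099] 0.02584358713506318 [1.5 0.6 0.5]
side bar_handle [([0.598, 0.338, 0.234], 0.62), ([0.566, 0.22, 0.007], 0.55)]
side bar_rod [([0.575, 0.319, 0.208], 0.7)]
side wet0_grip [([0.159, 0.293, 0.03], 0.91), ([0.62, 0.611, 0.03], 0.57), ([0.489, 0.26, 0.044], 0.37)]
side wet1_grip [([0.488, 0.262, 0.045], 0.81), ([0.596, 0.335, 0.233], 0.48)]
side wet2_grip [([0.443, 0.324, 0.037], 0.79)]
side wet0 [([0.183, 0.325, -0.0], 0.78), ([0.566, 0.22, 0.011], 0.69), ([0.525, 0.283, 0.012], 0.61)]
side wet1 [([0.183, 0.325, -0.0], 0.78), ([0.566, 0.22, 0.011], 0.69), ([0.525, 0.283, 0.012], 0.61)]
side wet2 [([0.183, 0.325, -0.0], 0.78), ([0.566, 0.22, 0.011], 0.69), ([0.525, 0.283, 0.012], 0.61)]
side ledge [([0.569, 0.312, 0.033], 0.7)]
side jig [([0.522, 0.286, 0.001], 0.63)]
top bar_handle [([0.598, 0.333, 0.238], 0.8)]
top bar_rod [([0.573, 0.32, 0.209], 0.97)]
top wet0_grip [([0.625, 0.605, 0.03], 0.96), ([0.164, 0.29, 0.03], 0.82), ([0.529, 0.198, 0.043], 0.57)]
top wet1_grip [([0.485, 0.264, 0.039], 0.65)]
top wet2_grip [([0.444, 0.318, 0.045], 0.61)]
top wet0 [([0.568, 0.22, 0.014], 0.93), ([0.179, 0.324, 0.0], 0.82), ([0.582, 0.6, 0.002], 0.81)]
top wet1 [([0.568, 0.22, 0.014], 0.93), ([0.179, 0.324, 0.0], 0.82), ([0.582, 0.6, 0.002], 0.81)]
top wet2 [([0.568, 0.22, 0.014], 0.93), ([0.179, 0.324, 0.0], 0.82), ([0.582, 0.6, 0.002], 0.81)]
top ledge []
top jig [([0.728, 0.045, -0.004], 0.6)]
```

View pics/s4.png

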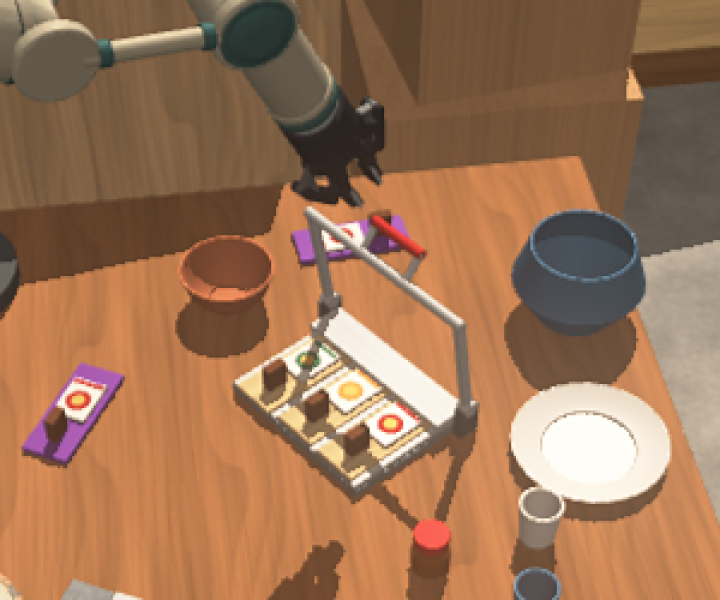

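The view shows the bar fully up (handle at (398,236)) and all three plywood carriers still in their lanes. Next I'll grip the red one (wet0).

```bash
python3 - <<'E'
from h import *
from scipy.spatial.transform import Slerp
s,r=st(); e=Rh(34.8); S=Slerp([0,1],R.concatenate([r,e])); print((r.inv()*e).magnitude()*57.3)
plan((fr(JG,-.06,-.02,.3),S(.3)),(fr(JG,-.05,-.05,.28),S(.6)),(fr(JG,-.042,-.076,.2),S(.9)),(fr(JG,-.042,-.076,.10),e),(fr(JG,-.042,-.076,.002),e))
E
```

```text
93.36521598418814
shift [-0.0566, -0.26, -0.1312] turn [0.2197, -0.2196, 0.8804] rows>= 4
shift [-0.0597, 0.0372, 0.0617] turn [0.2197, -0.2196, 0.8804] rows>= 4
shift [-0.0412, 0.026, 0.2055] turn [0.2197, -0.2196, 0.8804] rows>= 4
shift [-0.0088, -0.0103, 0.2496] turn [0.0732, -0.0732, 0.2935] rows>= 2
shift [0.0, 0.0, 0.245] turn [0.0, 0.0, 0.0] rows>= 2
```

Emit:
{"name": "carry_out", "arguments": {"delta_pos": [[-0.057, -0.26, -0.131], [-0.057, -0.26, -0.131], [-0.057, -0.26, -0.131], [-0.057, -0.26, -0.131], [-0.057, -0.26, -0.131]], "turn": [[0.05, -0.05, 0.2], [0.2197, -0.2196, 0.8804], [0.2197, -0.2196, 0.8804], [0.2197, -0.2196, 0.8804], [0.2197, -0.2196, 0.8804]], "claw": [-0.2, -0.2, -0.2, -0.2, -0.2]}}

```text
clock: 13.8
position: [0.4847, 0.2356, 0.3008]
ee_rot: [0.084, 0.651, 0.738, 0.16]
contact_force: [0.3, -0.2, 1.1]
width: 0.0514
gripper_force: 0.0
```

Emit:
{"name": "carry_out", "arguments": {"delta_pos": [[-0.06, 0.037, 0.062], [-0.06, 0.037, 0.062], [-0.06, 0.037, 0.062], [-0.06, 0.037, 0.062], [-0.06, 0.037, 0.062]], "turn": [[0.2197, -0.2196, 0.8804], [0.2197, -0.2196, 0.8804], [0.2197, -0.2196, 0.8804], [0.2197, -0.2196, 0.8804], [0.2197, -0.2196, 0.8804]], "claw": [-0.2, -0.2, -0.2, -0.2, -0.2]}}

```text
clock: 14.3
position: [0.5104, 0.2166, 0.2791]
ee_rot: [0.049, 0.813, 0.572, 0.094]
contact_force: [-0.4, 0.4, -0.6]
width: 0.0514
gripper_force: 0.0
```

Emit:
{"name": "carry_out", "arguments": {"delta_pos": [[-0.041, 0.026, 0.1], [-0.041, 0.026, 0.2055], [-0.041, 0.026, 0.2055], [-0.041, 0.026, 0.2055], [-0.041, 0.026, 0.2055]], "turn": [[0.2197, -0.2196, 0.8804], [0.2197, -0.2196, 0.8804], [0.2197, -0.2196, 0.8804], [0.2197, -0.2196, 0.8804], [0.2197, -0.2196, 0.8804]], "claw": [-0.2, -0.2, -0.2, -0.2, -0.2]}}

```text
clock: 14.8
position: [0.5315, 0.1994, 0.1989]
ee_rot: [0.012, 0.928, 0.372, 0.024]
contact_force: [0.4, 0.4, -0.6]
width: 0.0511
gripper_force: 0.0
```

```bash
python3 - <<'E'
from h import *
s,r=st(); print(s['position'].round(4),s['width'])
plan((fr(JG,-.042,-.076,.10),Rh(34.8)))
E
```

```text
[0.5315 0.1994 0.1989] 0.05112761824078727
shift [-0.0092, -0.0115, 0.2467] turn [0.0721, -0.0721, 0.2965] rows>= 2
```

Emit:
{"name": "carry_out", "arguments": {"delta_pos": [[-0.009, -0.011, 0.12], [-0.009, -0.011, 0.247], [-0.009, -0.011, 0.247], [-0.009, -0.011, 0.247]], "turn": [[0.072, -0.072, 0.296], [0.072, -0.072, 0.296], [0.072, -0.072, 0.296], [0.072, -0.072, 0.296]], "claw": [-0.2, -0.2, -0.2, -0.2]}}

```text
clock: 15.2
position: [0.5302, 0.1996, 0.1011]
ee_rot: [0.0, 0.954, 0.299, -0.0]
contact_force: [0.0, -0.4, 1.2]
width: 0.0508
gripper_force: 0.0
```

Emit:
{"name": "carry_out", "arguments": {"delta_pos": [[0, 0, 0.1], [0, 0, 0.18], [0, 0, 0.24], [0, 0, 0.24], [0, 0, 0.24], [0, 0, 0.24], [0, 0, 0.24], [0, 0, 0.24], [0, 0, 0.24]], "turn": [[0, 0, 0], [0, 0, 0], [0, 0, 0], [0, 0, 0], [0, 0, 0], [0, 0, 0], [0, 0, 0], [0, 0, 0], [0, 0, 0]], "claw": [-0.2, -0.2, -0.2, -0.2, -0.2, 1, 1, 1, 1], "force": 60}}

```text
clock: 16.1
position: [0.5324, 0.2, 0.0068]
ee_rot: [0.0, 0.954, 0.298, 0.002]
contact_force: [0.2, 0.8, 6.7]
width: 0.0126
gripper_force: 60.7
```

```bash
python3 - <<'E'
from h import *
s,r=st(); print(s['position'].round(4),s['width'],(r.inv()*Rh(34.8)).as_rotvec(degrees=True).round(2),s['contact_force'].round(1))
d=snap('side');cv2.imwrite('pics/s5.png',cv2.cvtColor(cv2.resize(d['image'][130:270,250:410],None,fx=4,fy=4,interpolation=3),4))
E
```

```text
[0.5324 0.2    0.0068] 0.012563258555390809 [ 0.11 -0.24 -0.07] [0.2 0.8 6.7]
```

View pics/s5.png

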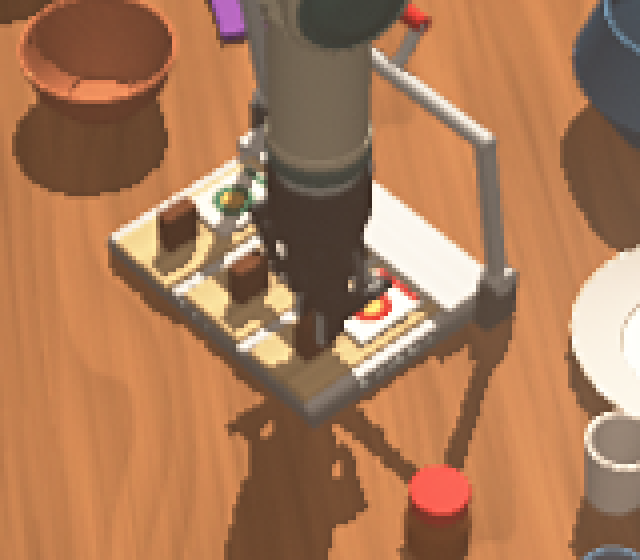

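The fingers hold the red carrier's block (310,345). I'll slide it 60 mm out from under the ledge, then lift.

Emit:
{"name": "carry_out", "arguments": {"delta_pos": [[-0.03, 0, -0.002], [-0.06, 0, -0.002], [-0.09, 0, -0.002], [-0.12, 0, -0.002], [-0.15, 0, -0.002], [-0.15, 0, -0.1], [-0.15, 0, -0.2], [-0.15, 0, -0.3], [-0.15, 0, -0.38], [-0.15, 0, -0.38]], "turn": [[0, 0, 0], [0, 0, 0], [0, 0, 0], [0, 0, 0], [0, 0, 0], [0, 0, 0], [0, 0, 0], [0, 0, 0], [0, 0, 0], [0, 0, 0]], "claw": [1, 1, 1, 1, 1, 1, 1, 1, 1, 1]}}

```text
clock: 17.15
position: [0.4824, 0.1652, 0.1604]
ee_rot: [0.001, 0.954, 0.298, 0.003]
contact_force: [-0.2, -0.0, -2.0]
width: 0.0126
gripper_force: 59.6
```

```bash
python3 - <<'E'
from h import *
s,r=st(); print(s['position'].round(4),s['width'],s['contact_force'].round(1))
e=Rh(-21.5); T=lambda x,z:fr(RK,x,.038,z)
print(fr(RK,-.142,.038,0))
plan(([.44,.06,.16],Rh(7)),(T(-.142,.12),e),(T(-.142,.03),e))
E
```

```text
[0.4824 0.1652 0.1604] 0.012587186390107157 [-0.2 -0.  -2. ]
[ 0.40680775 -0.16360096  0.        ]
shift [-0.2369, 0.1559, -0.0] turn [0.0035, -0.0131, 0.9238] rows>= 4
shift [-0.1505, 0.5447, 0.1] turn [0.0, 0.0, 0.95] rows>= 5
shift [0.0, 0.0, 0.225] turn [0.0, 0.0, 0.0] rows>= 2
```

Emit:
{"name": "carry_out", "arguments": {"delta_pos": [[-0.06, 0.04, 0], [-0.12, 0.08, 0], [-0.18, 0.12, 0], [-0.237, 0.156, 0], [-0.237, 0.156, 0], [-0.237, 0.156, 0]], "turn": [[0, 0, 0.2], [0, 0, 0.4], [0, 0, 0.6], [0, 0, 0.8], [0, 0, 0.924], [0, 0, 0.924]], "claw": [1, 1, 1, 1, 1, 1]}}

```text
clock: 17.75
position: [0.4359, 0.0594, 0.1546]
ee_rot: [-0.0, 0.998, 0.06, -0.002]
contact_force: [0.8, 0.4, -1.6]
width: 0.0129
gripper_force: 59.4
```

Emit:
{"name": "carry_out", "arguments": {"delta_pos": [[-0.03, 0.1, 0.02], [-0.06, 0.2, 0.04], [-0.09, 0.3, 0.06], [-0.12, 0.42, 0.08], [-0.15, 0.545, 0.1], [-0.15, 0.545, 0.1], [-0.15, 0.545, 0.1]], "turn": [[0, 0, 0.15], [0, 0, 0.3], [0, 0, 0.5], [0, 0, 0.7], [0, 0, 0.95], [0, 0, 0.95], [0, 0, 0.95]], "claw": [1, 1, 1, 1, 1, 1, 1]}}

```text
clock: 18.45
position: [0.4045, -0.1636, 0.1152]
ee_rot: [-0.001, 0.982, -0.187, -0.001]
contact_force: [-0.2, 0.6, -1.5]
width: 0.0128
gripper_force: 59.7
```

```bash
cat > rk.py <<'E'
from h import *
import sys
s,r=st(); print(s['position'].round(4),s['width'],s['contact_force'].round(1))
T=lambda x,z:fr(RK,x,float(sys.argv[1]),z)
plan((T(-.142,.010),Rh(RK[1])))
d=snap('side'); W=cloud(d); m=(W[...,2]>.07)&(d['z_map']>0)
print('slot',[(np.round(x['point'],3).tolist(),round(x['score'],2)) for x in manip.place_of('side','slot0')[:1]])
cv2.imwrite('pics/r_%s.png'%sys.argv[1],cv2.cvtColor(cv2.resize(d['image'][270:430,270:430],None,fx=3.7,fy=3.7,interpolation=3),4))
E
python3 rk.py .038
```

```text
[ 0.4045 -0.1636  0.1152] 0.012785262416354694 [-0.2  0.6 -1.5]
shift [0.0062, -0.0016, 0.2631] turn [-0.0026, 0.006, -0.0022] rows>= 3
slot [([0.482, -0.358, 0.011], 0.65)]
```

View pics/r_.038.png

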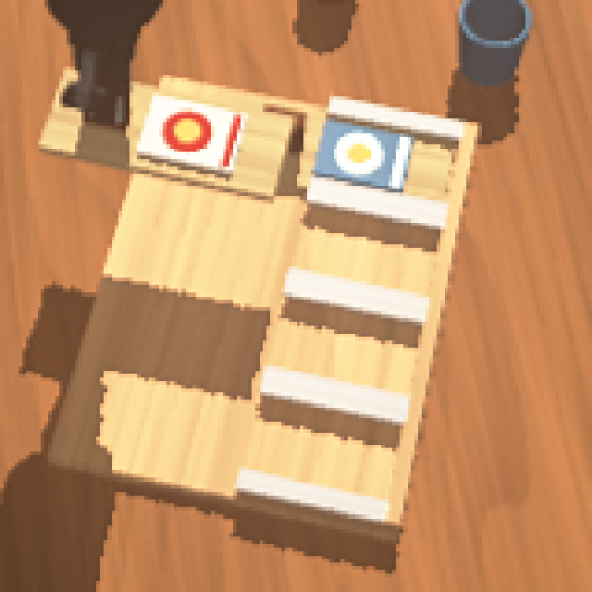

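The red carrier is held level above the apron, and in this projection it appears raised. Slots 2, 1 and 0 are empty. I'll lower it.

Emit:
{"name": "carry_out", "arguments": {"delta_pos": [[0.006, -0.002, 0.1], [0.006, -0.002, 0.2], [0.006, -0.002, 0.24], [0.006, -0.002, 0.263], [0.006, -0.002, 0.263], [0.006, -0.002, 0.263]], "turn": [[0, 0, 0], [0, 0, 0], [0, 0, 0], [0, 0, 0], [0, 0, 0], [0, 0, 0]], "claw": [1, 1, 1, 1, 1, 1]}}

```text
clock: 19.15
position: [0.4096, -0.1633, 0.0122]
ee_rot: [0.0, 0.983, -0.186, 0.001]
contact_force: [-0.4, -0.9, -2.3]
width: 0.0128
gripper_force: 59.6
```

```bash
cat > ck.py <<'E'
from h import *
import sys
y=float(sys.argv[1]); s,r=st()
a=np.radians(RK[1]); l=np.array([[np.cos(a),np.sin(a)],[-np.sin(a),np.cos(a)]])@(s['position'][:2]-RK[0])
print('rack frame',l.round(4),'z',s['position'][2].round(4),s['width'],'F',(r.inv().apply(s['contact_force'])).round(1))
print('rot err',(r.inv()*Rh(RK[1])).as_rotvec(degrees=True).round(2))
E
python3 ck.py 0; python3 - <<'E'
from h import *
d=snap('side');cv2.imwrite('pics/r2.png',cv2.cvtColor(cv2.resize(d['image'][280:360,290:410],None,fx=6,fy=6,interpolation=3),4))
E
```

```text
rack frame [-0.1395  0.0393] z 0.0122 0.012756482448550191 F [-0.1  1.   2.3]
rot err [-0.01 -0.14  0.1 ]
```

View pics/r2.png

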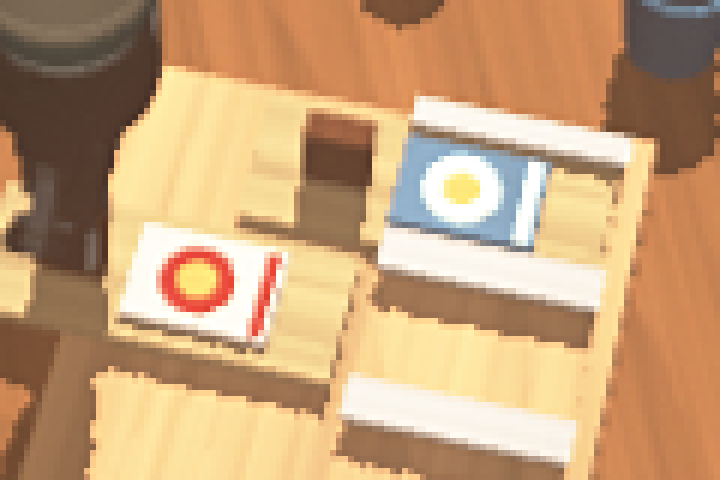

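The carrier is aligned in front of slot 2. I'll lower it the last few millimetres and feed it in.

Emit:
{"name": "carry_out", "arguments": {"delta_pos": [[0, 0.0025, 0.01], [0.01, 0.0025, 0.01], [0.025, 0.0025, 0.01], [0.04, 0.0025, 0.01], [0.055, 0.0025, 0.01], [0.07, 0.0025, 0.01], [0.085, 0.0025, 0.01], [0.085, 0.0025, 0.01]], "turn": [[0, 0, 0], [0, 0, 0], [0, 0, 0], [0, 0, 0], [0, 0, 0], [0, 0, 0], [0, 0, 0], [0, 0, 0]], "claw": [1, 1, 1, 1, 1, 1, 1, 1]}}

```text
clock: 20.0
position: [0.4413, -0.1777, 0.0076]
ee_rot: [0.0, 0.982, -0.186, 0.001]
contact_force: [-0.1, -0.6, -0.9]
width: 0.0127
gripper_force: 59.7
```

```bash
python3 ck.py 0
```

```text
rack frame [-0.1047  0.0375] z 0.0076 0.01271666744833746 F [0.2 0.6 0.9]
rot err [-0.01 -0.13  0.01]
```

Emit:
{"name": "carry_out", "arguments": {"delta_pos": [[0.02, 0, 0], [0.04, 0, 0], [0.06, 0, 0], [0.08, 0, 0], [0.1, 0, 0], [0.12, 0, 0], [0.135, 0, 0], [0.147, 0, 0], [0.155, 0, 0], [0.16, 0, 0], [0.163, 0, 0], [0.163, 0, 0]], "turn": [[0, 0, 0], [0, 0, 0], [0, 0, 0], [0, 0, 0], [0, 0, 0], [0, 0, 0], [0, 0, 0], [0, 0, 0], [0, 0, 0], [0, 0, 0], [0, 0, 0], [0, 0, 0]], "claw": [1, 1, 1, 1, 1, 1, 1, 1, 1, 1, 1, 1]}}

```text
clock: 21.2
position: [0.5005, -0.2009, 0.0076]
ee_rot: [-0.0, 0.982, -0.187, 0.0]
contact_force: [-0.2, 0.4, -2.1]
width: 0.0126
gripper_force: 59.7
```

```bash
python3 ck.py 0
```

```text
rack frame [-0.0411  0.0377] z 0.0076 0.012554369587112148 F [-0.3 -0.3  2.1]
rot err [-0.02 -0.04 -0.  ]
```

Emit:
{"name": "carry_out", "arguments": {"delta_pos": [[0.004, 0, 0], [0.008, 0, 0], [0.01, 0, 0], [0.012, 0, 0], [0.012, 0, 0]], "turn": [[0, 0, 0], [0, 0, 0], [0, 0, 0], [0, 0, 0], [0, 0, 0]], "claw": [1, 1, 1, 1, 1]}}

```text
clock: 21.7
position: [0.5052, -0.2028, 0.0076]
ee_rot: [-0.0, 0.982, -0.187, 0.001]
contact_force: [0.2, -0.7, -1.7]
width: 0.0123
gripper_force: 59.7
```

```bash
python3 ck.py 0
```

```text
rack frame [-0.0361  0.0376] z 0.0076 0.012294984657017862 F [0.5 0.6 1.7]
rot err [-0.02 -0.06  0.  ]
```

Emit:
{"name": "carry_out", "arguments": {"delta_pos": [[0.004, 0, 0], [0.007, 0, 0], [0.01, 0, 0], [0.012, 0, 0], [0.012, 0, 0]], "turn": [[0, 0, 0], [0, 0, 0], [0, 0, 0], [0, 0, 0], [0, 0, 0]], "claw": [1, 1, 1, 1, 1]}}

```text
clock: 22.2
position: [0.5057, -0.203, 0.0071]
ee_rot: [-0.001, 0.983, -0.186, -0.003]
contact_force: [-8.5, 1.8, 3.2]
width: 0.0128
gripper_force: 60.4
```

```bash
python3 ck.py 0
```

```text
rack frame [-0.0355  0.0376] z 0.0071 0.01277480282463789 F [-8.6  1.4 -3.1]
rot err [-0.01  0.4   0.05]
```

It is against the back stop (8.6 N). I'll release and lift off.

Emit:
{"name": "carry_out", "arguments": {"delta_pos": [[-0.008, 0, 0], [-0.008, 0, 0], [-0.008, 0, 0], [-0.008, 0, 0], [-0.008, 0, -0.1], [-0.008, 0, -0.22], [-0.008, 0, -0.34], [-0.008, 0, -0.4], [-0.008, 0, -0.4]], "turn": [[0, 0, 0], [0, 0, 0], [0, 0, 0], [0, 0, 0], [0, 0, 0], [0, 0, 0], [0, 0, 0], [0, 0, 0], [0, 0, 0]], "claw": [1, -0.2, -0.2, -0.2, -0.2, -0.2, -0.2, -0.2, -0.2]}}

```text
clock: 23.1
position: [0.5096, -0.2049, 0.1724]
ee_rot: [0.002, 0.982, -0.186, 0.005]
contact_force: [0.9, -0.0, 0.5]
width: 0.0515
gripper_force: 0.0
```

```bash
cat > look.py <<'E'
from h import *
import sys
s,r=st(); print(s['clock'],s['position'].round(4),s['width'])
for c in('side','top'):
    snap(c)
    for q in sys.argv[1:]: print(c,q,[(np.round(x['point'],3).tolist(),round(x['score'],2)) for x in manip.place_of(c,q)[:6]])
for n,y in(('wet1',0),('wet2',.076)): print(n,fr(JG,-.042,y,.042),fr(JG,0,y,.012))
for k in range(4): print('slot',k,fr(RK,0,-.114+.076*k,.012))
E
python3 look.py wet1_grip wet2_grip wet0 dry3; python3 - <<'E'
from h import *
plan(([.45,.0,.18],Rh(5)),(fr(JG,-.042,0,.12),Rh(34.8)),(fr(JG,-.042,0,.009),Rh(34.8)))
E
```

```text
23.1 [ 0.5096 -0.2049  0.1724] 0.051539737486212586
side wet1_grip [([0.486, 0.26, 0.045], 0.78)]
side wet2_grip [([0.44, 0.323, 0.043], 0.77), ([0.725, 0.045, 0.001], 0.48)]
side wet0 [([0.526, 0.284, 0.014], 0.83), ([0.478, 0.353, 0.011], 0.74), ([0.581, 0.606, 0.0], 0.72), ([0.181, 0.328, -0.0], 0.67), ([0.544, -0.219, 0.012], 0.63), ([0.569, -0.143, 0.012], 0.44)]
side dry3 [([0.567, -0.141, 0.014], 0.91)]
top wet1_grip [([0.49, 0.266, 0.04], 0.57)]
top wet2_grip [([0.439, 0.318, 0.042], 0.94), ([0.5, -0.203, 0.044], 0.37)]
top wet0 [([0.523, 0.284, 0.007], 0.92), ([0.545, -0.22, 0.015], 0.68), ([0.58, 0.6, 0.003], 0.61), ([0.182, 0.324, -0.003], 0.59), ([0.473, 0.344, 0.009], 0.56)]
top dry3 [([0.566, -0.145, 0.012], 0.56), ([0.599, 0.336, 0.044], 0.27)]
wet1 [0.48751173 0.26203003 0.042     ] [0.522 0.286 0.012]
wet2 [0.4441375  0.32443737 0.042     ] [0.47862577 0.34840734 0.012     ]
slot 0 [ 0.48321886 -0.3570676   0.012     ]
slot 1 [ 0.51107295 -0.28635587  0.012     ]
slot 2 [ 0.53892705 -0.21564413  0.012     ]
slot 3 [ 0.56678114 -0.1449324   0.012     ]
shift [-0.3165, -0.421, -0.0328] turn [-0.0013, 0.0014, -0.8833] rows>= 5
shift [0.1505, -0.6444, 0.15] turn [0.0, 0.0, -0.9933] rows>= 6
shift [0.0, 0.0, 0.2775] turn [0.0, 0.0, 0.0] rows>= 3
```

wet0 sits home in slot 2, and wet1 and wet2 are unmoved. Next is the orange carrier, wet1.

Emit:
{"name": "carry_out", "arguments": {"delta_pos": [[-0.316, -0.421, -0.033], [-0.316, -0.421, -0.033], [-0.316, -0.421, -0.033], [-0.316, -0.421, -0.033], [-0.316, -0.421, -0.033], [-0.316, -0.421, -0.033]], "turn": [[0, 0, -0.883], [0, 0, -0.883], [0, 0, -0.883], [0, 0, -0.883], [0, 0, -0.883], [0, 0, -0.883]], "claw": [-0.2, -0.2, -0.2, -0.2, -0.2, -0.2]}}

```text
clock: 24.2
position: [0.4501, 0.0011, 0.1809]
ee_rot: [0.0, 0.999, 0.045, 0.001]
contact_force: [0.4, -1.2, 0.3]
width: 0.0515
gripper_force: 0.0
```

Emit:
{"name": "carry_out", "arguments": {"delta_pos": [[0.15, -0.644, 0.15], [0.15, -0.644, 0.15], [0.15, -0.644, 0.15], [0.15, -0.644, 0.15], [0.15, -0.644, 0.15], [0.15, -0.644, 0.15], [0.15, -0.644, 0.15], [0.15, -0.644, 0.15]], "turn": [[0, 0, -0.993], [0, 0, -0.993], [0, 0, -0.993], [0, 0, -0.993], [0, 0, -0.993], [0, 0, -0.993], [0, 0, -0.993], [0, 0, -0.993]], "claw": [-0.2, -0.2, -0.2, -0.2, -0.2, -0.2, -0.2, -0.2]}}

```text
clock: 25.0
position: [0.4889, 0.2603, 0.12]
ee_rot: [0.001, 0.954, 0.299, -0.0]
contact_force: [-0.2, -0.7, 0.7]
width: 0.0513
gripper_force: 0.0
```

```bash
python3 - <<'E'
from h import *
s,r=st(); print(s['position'].round(4),s['width'])
plan((fr(JG,-.042,0,.007),Rh(34.8)))
E
```

```text
[0.4889 0.2603 0.12  ] 0.05126794147291795
shift [-0.0001, -0.0059, 0.2825] turn [0.003, 0.0015, -0.0012] rows>= 3
```

Emit:
{"name": "carry_out", "arguments": {"delta_pos": [[0, -0.006, 0.1], [0, -0.006, 0.2], [0, -0.006, 0.275], [0, -0.006, 0.28], [0, -0.006, 0.28], [0, -0.006, 0.28], [0, -0.006, 0.28], [0, -0.006, 0.28], [0, -0.006, 0.28]], "turn": [[0, 0, 0], [0, 0, 0], [0, 0, 0], [0, 0, 0], [0, 0, 0], [0, 0, 0], [0, 0, 0], [0, 0, 0], [0, 0, 0]], "claw": [-0.2, -0.2, -0.2, -0.2, -0.2, 1, 1, 1, 1], "force": 60}}

```text
clock: 25.9
position: [0.4885, 0.2637, 0.0108]
ee_rot: [0.0, 0.954, 0.299, 0.003]
contact_force: [1.0, -2.3, 6.3]
width: 0.0124
gripper_force: 60.1
```

Emit:
{"name": "carry_out", "arguments": {"delta_pos": [[-0.03, 0, -0.002], [-0.06, 0, -0.002], [-0.09, 0, -0.002], [-0.12, 0, -0.002], [-0.15, 0, -0.002], [-0.15, 0, -0.1], [-0.15, 0, -0.2], [-0.15, 0, -0.3], [-0.15, 0, -0.38], [-0.15, 0, -0.38]], "turn": [[0, 0, 0], [0, 0, 0], [0, 0, 0], [0, 0, 0], [0, 0, 0], [0, 0, 0], [0, 0, 0], [0, 0, 0], [0, 0, 0], [0, 0, 0]], "claw": [1, 1, 1, 1, 1, 1, 1, 1, 1, 1]}}

```text
clock: 26.9
position: [0.4372, 0.2294, 0.1638]
ee_rot: [0.0, 0.954, 0.299, 0.002]
contact_force: [1.2, 0.4, -3.7]
width: 0.0125
gripper_force: 59.3
```

```bash
python3 - <<'E'
from h import *
s,r=st(); print(s['position'].round(4),s['width'],s['contact_force'].round(1))
y=-.038
print(np.round(fr(RK,-.138,y,0),3))
plan(([.42,.06,.16],Rh(7)),(fr(RK,-.138,y,.12),Rh(-21.5)),(fr(RK,-.138,y,.010),Rh(-21.5)))
E
```

```text
[0.4372 0.2294 0.1638] 0.012505686055990515 [ 1.2  0.4 -3.7]
[ 0.383 -0.236  0.   ]
shift [-0.277, 0.3231, 0.0087] turn [0.0007, -0.0096, 0.9271] rows>= 4
shift [-0.1827, 0.7226, 0.1] turn [0.0, 0.0, 0.95] rows>= 7
shift [0.0, 0.0, 0.275] turn [0.0, 0.0, 0.0] rows>= 3
```

Emit:
{"name": "carry_out", "arguments": {"delta_pos": [[-0.07, 0.08, 0], [-0.14, 0.16, 0], [-0.21, 0.24, 0], [-0.277, 0.323, 0.008], [-0.277, 0.323, 0.008], [-0.277, 0.323, 0.008]], "turn": [[0, 0, 0.2], [0, 0, 0.4], [0, 0, 0.6], [0, 0, 0.8], [0, 0, 0.927], [0, 0, 0.927]], "claw": [1, 1, 1, 1, 1, 1]}}

```text
clock: 27.5
position: [0.4162, 0.059, 0.1551]
ee_rot: [-0.0, 0.998, 0.06, -0.003]
contact_force: [-0.3, 0.3, -3.0]
width: 0.0123
gripper_force: 59.6
```

Emit:
{"name": "carry_out", "arguments": {"delta_pos": [[-0.03, 0.1, 0.02], [-0.06, 0.2, 0.03], [-0.09, 0.32, 0.05], [-0.12, 0.44, 0.07], [-0.15, 0.56, 0.08], [-0.17, 0.66, 0.1], [-0.183, 0.723, 0.1], [-0.183, 0.723, 0.1], [-0.183, 0.723, 0.1]], "turn": [[0, 0, 0.15], [0, 0, 0.3], [0, 0, 0.45], [0, 0, 0.6], [0, 0, 0.8], [0, 0, 0.95], [0, 0, 0.95], [0, 0, 0.95], [0, 0, 0.95]], "claw": [1, 1, 1, 1, 1, 1, 1, 1, 1]}}

```text
clock: 28.4
position: [0.3812, -0.2341, 0.116]
ee_rot: [-0.002, 0.982, -0.186, -0.001]
contact_force: [-0.7, 0.8, -3.4]
width: 0.0126
gripper_force: 59.8
```

```bash
python3 ck.py 0;python3 - <<'E'
from h import *
plan((fr(RK,-.138,-.0385,.016),Rh(-21.5)))
E
```

```text
rack frame [-0.1399 -0.037 ] z 0.116 0.012586846230542426 F [-0.9 -0.4  3.5]
rot err [-0.15  0.19  0.02]
shift [0.0057, 0.0045, 0.2501] turn [-0.005, 0.0065, 0.0007] rows>= 3
```

Emit:
{"name": "carry_out", "arguments": {"delta_pos": [[0, 0.004, 0.1], [0, 0.004, 0.2], [0, 0.004, 0.24], [0, 0.004, 0.252], [0, 0.004, 0.252], [0, 0.004, 0.252]], "turn": [[0, 0, 0], [0, 0, 0], [0, 0, 0], [0, 0, 0], [0, 0, 0], [0, 0, 0]], "claw": [1, 1, 1, 1, 1, 1]}}

```text
clock: 29.0
position: [0.3828, -0.2372, 0.0176]
ee_rot: [0.0, 0.983, -0.186, 0.001]
contact_force: [-0.2, -0.9, -2.6]
width: 0.0125
gripper_force: 59.7
```

```bash
python3 ck.py 0;python3 - <<'E'
from h import *
d=snap('side');cv2.imwrite('pics/r3.png',cv2.cvtColor(cv2.resize(d['image'][290:410,280:410],None,fx=5,fy=5,interpolation=3),4))
E
```

```text
rack frame [-0.1373 -0.0393] z 0.0176 0.012451295445292956 F [0.2 0.9 2.6]
rot err [ 0.01 -0.14  0.06]
```

View pics/r3.png

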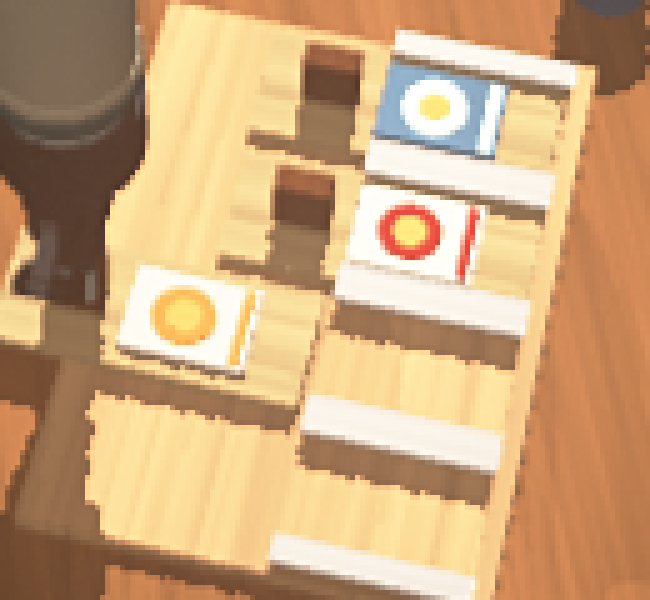

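The red carrier is home in slot 2 and the orange one is in front of slot 1. I'll feed it in.

Emit:
{"name": "carry_out", "arguments": {"delta_pos": [[0, -0.002, 0.014], [0.01, -0.002, 0.014], [0.025, -0.002, 0.014], [0.04, -0.002, 0.014], [0.055, -0.002, 0.014], [0.07, -0.002, 0.014], [0.085, -0.002, 0.014], [0.085, -0.002, 0.014]], "turn": [[0, 0, 0], [0, 0, 0], [0, 0, 0], [0, 0, 0], [0, 0, 0], [0, 0, 0], [0, 0, 0], [0, 0, 0]], "claw": [1, 1, 1, 1, 1, 1, 1, 1]}}

```text
clock: 29.85
position: [0.4155, -0.2498, 0.0112]
ee_rot: [0.0, 0.982, -0.187, 0.002]
contact_force: [0.1, 1.9, 0.2]
width: 0.0121
gripper_force: 60.2
```

```bash
python3 ck.py 0
```

```text
rack frame [-0.1023 -0.039 ] z 0.0112 0.012131934638317961 F [-0.6 -1.8 -0.2]
rot err [-0.01 -0.18 -0.02]
```

Emit:
{"name": "carry_out", "arguments": {"delta_pos": [[0.015, -0.002, 0], [0.035, -0.002, 0], [0.055, -0.002, 0], [0.075, -0.002, 0], [0.095, -0.002, 0], [0.115, -0.002, 0], [0.13, -0.002, 0], [0.143, -0.002, 0], [0.152, -0.002, 0], [0.158, -0.002, 0], [0.162, -0.002, 0], [0.162, -0.002, 0]], "turn": [[0, 0, 0], [0, 0, 0], [0, 0, 0], [0, 0, 0], [0, 0, 0], [0, 0, 0], [0, 0, 0], [0, 0, 0], [0, 0, 0], [0, 0, 0], [0, 0, 0], [0, 0, 0]], "claw": [1, 1, 1, 1, 1, 1, 1, 1, 1, 1, 1, 1]}}

```text
clock: 31.05
position: [0.4747, -0.2724, 0.0112]
ee_rot: [0.0, 0.982, -0.187, 0.001]
contact_force: [-1.0, 1.3, -0.2]
width: 0.0125
gripper_force: 60.3
```

Emit:
{"name": "carry_out", "arguments": {"delta_pos": [[0.004, 0, 0], [0.007, 0, 0], [0.01, 0, 0], [0.012, 0, 0], [0.012, 0, 0]], "turn": [[0, 0, 0], [0, 0, 0], [0, 0, 0], [0, 0, 0], [0, 0, 0]], "claw": [1, 1, 1, 1, 1]}}

```text
clock: 31.55
position: [0.4766, -0.273, 0.0109]
ee_rot: [-0.001, 0.982, -0.187, -0.002]
contact_force: [-6.8, 2.3, 5.0]
width: 0.0127
gripper_force: 60.7
```

```bash
python3 ck.py 0
```

```text
rack frame [-0.037  -0.0382] z 0.0109 0.012742947350653084 F [-7.2  0.4 -4.9]
rot err [-0.02  0.22 -0.  ]
```

Emit:
{"name": "carry_out", "arguments": {"delta_pos": [[0.004, 0, 0], [0.006, 0, 0], [0.006, 0, 0]], "turn": [[0, 0, 0], [0, 0, 0], [0, 0, 0]], "claw": [1, 1, 1]}}

```text
clock: 31.85
position: [0.4766, -0.2733, 0.0109]
ee_rot: [-0.001, 0.982, -0.186, -0.004]
contact_force: [-11.2, 2.6, 7.8]
width: 0.0122
gripper_force: 61.2
```

Emit:
{"name": "carry_out", "arguments": {"delta_pos": [[-0.012, 0, 0], [-0.012, 0, 0], [-0.012, 0, 0], [-0.012, 0, 0], [-0.012, 0, -0.1], [-0.012, 0, -0.22], [-0.012, 0, -0.34], [-0.012, 0, -0.4], [-0.012, 0, -0.4]], "turn": [[0, 0, 0], [0, 0, 0], [0, 0, 0], [0, 0, 0], [0, 0, 0], [0, 0, 0], [0, 0, 0], [0, 0, 0], [0, 0, 0]], "claw": [1, -0.2, -0.2, -0.2, -0.2, -0.2, -0.2, -0.2, -0.2]}}

```text
clock: 32.75
position: [0.4794, -0.275, 0.1757]
ee_rot: [0.002, 0.982, -0.187, 0.005]
contact_force: [0.2, 0.3, -0.5]
width: 0.0513
gripper_force: 0.0
```

```bash
python3 look.py wet2_grip wet0 dry3; python3 - <<'E'
from h import *
plan(([.40,.0,.18],Rh(5)),(fr(JG,-.042,.076,.12),Rh(34.8)),(fr(JG,-.042,.076,.009),Rh(34.8)))
E
```

```text
32.75 [ 0.4794 -0.275   0.1757] 0.05130593914946599
side wet2_grip [([0.439, 0.324, 0.04], 0.79), ([0.692, -0.075, 0.001], 0.63), ([0.59, 0.021, 0.0], 0.27)]
side wet0 [([0.581, 0.604, 0.002], 0.84), ([0.477, 0.35, 0.012], 0.63), ([0.546, -0.217, 0.01], 0.6), ([0.517, -0.292, 0.012], 0.59), ([0.694, -0.072, 0.002], 0.58)]
side dry3 [([0.567, -0.141, 0.014], 0.56)]
top wet2_grip [([0.443, 0.322, 0.041], 0.64)]
top wet0 [([0.472, 0.347, 0.011], 0.92), ([0.581, 0.603, 0.0], 0.76), ([0.513, -0.285, 0.009], 0.72), ([0.174, 0.324, 0.002], 0.6)]
top dry3 [([0.568, -0.148, 0.012], 0.95), ([0.367, -0.499, -0.005], 0.41)]
wet1 [0.48751173 0.26203003 0.042     ] [0.522 0.286 0.012]
wet2 [0.4441375  0.32443737 0.042     ] [0.47862577 0.34840734 0.012     ]
slot 0 [ 0.48321886 -0.3570676   0.012     ]
slot 1 [ 0.51107295 -0.28635587  0.012     ]
slot 2 [ 0.53892705 -0.21564413  0.012     ]
slot 3 [ 0.56678114 -0.1449324   0.012     ]
shift [-0.4268, -0.5644, -0.0244] turn [-0.0028, 0.003, -0.8843] rows>= 6
shift [0.1806, -0.7984, 0.15] turn [0.0, 0.0, -0.9933] rows>= 7
shift [0.0, 0.0, 0.2775] turn [0.0, 0.0, 0.0] rows>= 3
```

Emit:
{"name": "carry_out", "arguments": {"delta_pos": [[-0.427, -0.564, -0.024], [-0.427, -0.564, -0.024], [-0.427, -0.564, -0.024], [-0.427, -0.564, -0.024], [-0.427, -0.564, -0.024], [-0.427, -0.564, -0.024], [-0.427, -0.564, -0.024], [-0.427, -0.564, -0.024]], "turn": [[0, 0, -0.884], [0, 0, -0.884], [0, 0, -0.884], [0, 0, -0.884], [0, 0, -0.884], [0, 0, -0.884], [0, 0, -0.884], [0, 0, -0.884]], "claw": [-0.2, -0.2, -0.2, -0.2, -0.2, -0.2, -0.2, -0.2]}}

```text
clock: 33.95
position: [0.4004, -0.0003, 0.1806]
ee_rot: [0.0, 0.999, 0.045, 0.001]
contact_force: [0.4, 0.1, -0.5]
width: 0.0509
gripper_force: 0.0
```

Emit:
{"name": "carry_out", "arguments": {"delta_pos": [[0.18, -0.798, 0.15], [0.18, -0.798, 0.15], [0.18, -0.798, 0.15], [0.18, -0.798, 0.15], [0.18, -0.798, 0.15], [0.18, -0.798, 0.15], [0.18, -0.798, 0.15], [0.18, -0.798, 0.15], [0.18, -0.798, 0.15]], "turn": [[0, 0, -0.993], [0, 0, -0.993], [0, 0, -0.993], [0, 0, -0.993], [0, 0, -0.993], [0, 0, -0.993], [0, 0, -0.993], [0, 0, -0.993], [0, 0, -0.993]], "claw": [-0.2, -0.2, -0.2, -0.2, -0.2, -0.2, -0.2, -0.2, -0.2]}}

```text
clock: 34.85
position: [0.4453, 0.323, 0.1196]
ee_rot: [0.001, 0.954, 0.299, -0.0]
contact_force: [0.7, -0.2, -0.1]
width: 0.051
gripper_force: 0.0
```

```bash
python3 - <<'E'
from h import *
s,r=st(); print(s['position'].round(4),s['width'])
snap('side'); print([(np.round(x['point'],3).tolist(),round(x['score'],2)) for x in manip.place_of('side','wet2_grip')[:2]])
plan((fr(JG,-.043,.076,.009),Rh(34.8)))
E
```

```text
[0.4453 0.323  0.1196] 0.05100954720074114
[([0.44, 0.324, 0.041], 0.75)]
shift [-0.0008, -0.0065, 0.2783] turn [0.0023, 0.001, -0.004] rows>= 3
```

Emit:
{"name": "carry_out", "arguments": {"delta_pos": [[-0.004, -0.004, 0.1], [-0.004, -0.004, 0.2], [-0.004, -0.004, 0.275], [-0.004, -0.004, 0.278], [-0.004, -0.004, 0.278], [-0.004, -0.004, 0.278], [-0.004, -0.004, 0.278], [-0.004, -0.004, 0.278], [-0.004, -0.004, 0.278]], "turn": [[0, 0, 0], [0, 0, 0], [0, 0, 0], [0, 0, 0], [0, 0, 0], [0, 0, 0], [0, 0, 0], [0, 0, 0], [0, 0, 0]], "claw": [-0.2, -0.2, -0.2, -0.2, -0.2, 1, 1, 1, 1], "force": 60}}

```text
clock: 35.85
position: [0.4437, 0.3247, 0.0115]
ee_rot: [-0.0, 0.954, 0.299, 0.002]
contact_force: [0.3, -1.9, 5.3]
width: 0.0123
gripper_force: 60.7
```

Emit:
{"name": "carry_out", "arguments": {"delta_pos": [[-0.03, 0, -0.002], [-0.06, 0, -0.002], [-0.09, 0, -0.002], [-0.12, 0, -0.002], [-0.15, 0, -0.002], [-0.15, 0, -0.1], [-0.15, 0, -0.2], [-0.15, 0, -0.3], [-0.15, 0, -0.38], [-0.15, 0, -0.38]], "turn": [[0, 0, 0], [0, 0, 0], [0, 0, 0], [0, 0, 0], [0, 0, 0], [0, 0, 0], [0, 0, 0], [0, 0, 0], [0, 0, 0], [0, 0, 0]], "claw": [1, 1, 1, 1, 1, 1, 1, 1, 1, 1]}}

```text
clock: 36.85
position: [0.3924, 0.2899, 0.1643]
ee_rot: [-0.0, 0.954, 0.299, 0.002]
contact_force: [-0.5, 0.5, -3.0]
width: 0.012
gripper_force: 59.6
```

```bash
python3 - <<'E'
from h import *
s,r=st(); print(s['position'].round(4),s['width'],s['contact_force'].round(1))
y=-.114
print(np.round(fr(RK,-.138,y,0),3))
plan(([.39,.06,.17],Rh(7)),(fr(RK,-.138,y,.12),Rh(-21.5)),(fr(RK,-.138,y,.010),Rh(-21.5)))
E
```

```text
[0.3924 0.2899 0.1643] 0.011994532345219137 [-0.5  0.5 -3. ]
[ 0.355 -0.306  0.   ]
shift [-0.3331, 0.4684, -0.0153] turn [-0.0003, -0.0077, 0.9273] rows>= 5
shift [-0.199, 0.8987, 0.125] turn [0.0, 0.0, 0.95] rows>= 8
shift [0.0, 0.0, 0.275] turn [0.0, 0.0, 0.0] rows>= 3
```

Emit:
{"name": "carry_out", "arguments": {"delta_pos": [[-0.07, 0.1, 0], [-0.14, 0.2, 0], [-0.21, 0.3, -0.01], [-0.28, 0.4, -0.015], [-0.333, 0.468, -0.015], [-0.333, 0.468, -0.015], [-0.333, 0.468, -0.015]], "turn": [[0, 0, 0.15], [0, 0, 0.3], [0, 0, 0.5], [0, 0, 0.7], [0, 0, 0.927], [0, 0, 0.927], [0, 0, 0.927]], "claw": [1, 1, 1, 1, 1, 1, 1]}}

```text
clock: 37.55
position: [0.387, 0.06, 0.1653]
ee_rot: [-0.001, 0.998, 0.06, -0.003]
contact_force: [0.4, -0.4, -2.9]
width: 0.0123
gripper_force: 59.9
```

Emit:
{"name": "carry_out", "arguments": {"delta_pos": [[-0.03, 0.1, 0.02], [-0.06, 0.21, 0.03], [-0.08, 0.32, 0.05], [-0.11, 0.43, 0.07], [-0.13, 0.54, 0.08], [-0.15, 0.65, 0.1], [-0.17, 0.76, 0.12], [-0.19, 0.85, 0.125], [-0.199, 0.899, 0.125], [-0.199, 0.899, 0.125], [-0.199, 0.899, 0.125]], "turn": [[0, 0, 0.1], [0, 0, 0.2], [0, 0, 0.35], [0, 0, 0.5], [0, 0, 0.65], [0, 0, 0.8], [0, 0, 0.95], [0, 0, 0.95], [0, 0, 0.95], [0, 0, 0.95], [0, 0, 0.95]], "claw": [1, 1, 1, 1, 1, 1, 1, 1, 1, 1, 1]}}

```text
clock: 38.65
position: [0.3547, -0.304, 0.1161]
ee_rot: [-0.002, 0.983, -0.186, -0.001]
contact_force: [-0.1, 0.1, -2.6]
width: 0.0123
gripper_force: 60.0
```

```bash
python3 ck.py 0;python3 - <<'E'
from h import *
plan((fr(RK,-.138,-.1145,.016),Rh(-21.5)))
E
```

```text
rack frame [-0.139  -0.1117] z 0.1161 0.012270613307147057 F [-0.1 -0.1  2.6]
rot err [-0.19  0.16  0.05]
shift [0.0033, 0.0077, 0.2502] turn [-0.0064, 0.0052, 0.0017] rows>= 3
```

Emit:
{"name": "carry_out", "arguments": {"delta_pos": [[0, 0.0045, 0.1], [0, 0.0045, 0.2], [0, 0.0045, 0.24], [0, 0.0045, 0.252], [0, 0.0045, 0.252], [0, 0.0045, 0.252]], "turn": [[0, 0, 0], [0, 0, 0], [0, 0, 0], [0, 0, 0], [0, 0, 0], [0, 0, 0]], "claw": [1, 1, 1, 1, 1, 1]}}

```text
clock: 39.25
position: [0.3553, -0.308, 0.0176]
ee_rot: [0.0, 0.983, -0.186, 0.001]
contact_force: [0.2, -0.1, -3.2]
width: 0.0123
gripper_force: 60.0
```

```bash
python3 ck.py 0
```

```text
rack frame [-0.137  -0.1152] z 0.0176 0.01227831660314437 F [0.2 0.  3.2]
rot err [ 0.03 -0.15  0.05]
```

Emit:
{"name": "carry_out", "arguments": {"delta_pos": [[0, -0.003, 0.014], [0.01, -0.003, 0.014], [0.025, -0.003, 0.014], [0.04, -0.003, 0.014], [0.055, -0.003, 0.014], [0.07, -0.003, 0.014], [0.085, -0.003, 0.014], [0.085, -0.003, 0.014]], "turn": [[0, 0, 0], [0, 0, 0], [0, 0, 0], [0, 0, 0], [0, 0, 0], [0, 0, 0], [0, 0, 0], [0, 0, 0]], "claw": [1, 1, 1, 1, 1, 1, 1, 1]}}

```text
clock: 40.05
position: [0.3879, -0.3204, 0.0115]
ee_rot: [0.0, 0.982, -0.187, 0.001]
contact_force: [-0.5, 0.5, 2.5]
width: 0.012
gripper_force: 60.7
```

```bash
python3 ck.py 0
```

```text
rack frame [-0.1021 -0.1148] z 0.0115 0.01203079302870221 F [-0.6 -0.3 -2.5]
rot err [ 0.02 -0.17 -0.01]
```

Emit:
{"name": "carry_out", "arguments": {"delta_pos": [[0.015, -0.001, 0], [0.035, -0.001, 0], [0.055, -0.001, 0], [0.075, -0.001, 0], [0.095, -0.001, 0], [0.115, -0.001, 0], [0.13, -0.001, 0], [0.143, -0.001, 0], [0.152, -0.001, 0], [0.158, -0.001, 0], [0.162, -0.001, 0], [0.162, -0.001, 0]], "turn": [[0, 0, 0], [0, 0, 0], [0, 0, 0], [0, 0, 0], [0, 0, 0], [0, 0, 0], [0, 0, 0], [0, 0, 0], [0, 0, 0], [0, 0, 0], [0, 0, 0], [0, 0, 0]], "claw": [1, 1, 1, 1, 1, 1, 1, 1, 1, 1, 1, 1]}}

```text
clock: 41.25
position: [0.4464, -0.3427, 0.0115]
ee_rot: [-0.0, 0.982, -0.187, -0.0]
contact_force: [-4.4, 1.8, 5.3]
width: 0.0125
gripper_force: 61.0
```

Emit:
{"name": "carry_out", "arguments": {"delta_pos": [[0.004, 0, 0], [0.007, 0, 0], [0.01, 0, 0], [0.013, 0, 0], [0.015, 0, 0], [0.015, 0, 0]], "turn": [[0, 0, 0], [0, 0, 0], [0, 0, 0], [0, 0, 0], [0, 0, 0], [0, 0, 0]], "claw": [1, 1, 1, 1, 1, 1]}}

```text
clock: 41.85
position: [0.4501, -0.3441, 0.0115]
ee_rot: [-0.001, 0.982, -0.186, -0.002]
contact_force: [-7.8, 1.8, 7.7]
width: 0.0125
gripper_force: 61.4
```

```bash
python3 ck.py 0
```

```text
rack frame [-0.0356 -0.114 ] z 0.0115 0.012478435409928624 F [-7.9  1.2 -7.7]
rot err [-0.03  0.24  0.01]
```

Emit:
{"name": "carry_out", "arguments": {"delta_pos": [[0.004, 0, -0.002], [0.008, 0, -0.002], [0.008, 0, -0.002]], "turn": [[0, 0, 0], [0, 0, 0], [0, 0, 0]], "claw": [1, 1, 1]}}

```text
clock: 42.15
position: [0.45, -0.344, 0.0115]
ee_rot: [-0.001, 0.983, -0.186, -0.005]
contact_force: [-13.2, 2.3, 9.0]
width: 0.0123
gripper_force: 61.4
```

```bash
python3 ck.py 0
```

```text
rack frame [-0.0357 -0.114 ] z 0.0115 0.01229644187108884 F [-13.2   2.6  -8.9]
rot err [-0.05  0.61  0.06]
```

wet2 is at the stop. By the same measure the dry one sits about 6 mm short of where the others stopped, so I'll grip it and push it home too.

Emit:
{"name": "carry_out", "arguments": {"delta_pos": [[-0.018, 0, 0], [-0.018, 0, 0], [-0.018, 0, 0], [-0.018, 0, 0], [-0.018, 0, -0.1], [-0.018, 0, -0.22], [-0.018, 0, -0.34], [-0.018, 0, -0.4], [-0.018, 0, -0.4]], "turn": [[0, 0, 0], [0, 0, 0], [0, 0, 0], [0, 0, 0], [0, 0, 0], [0, 0, 0], [0, 0, 0], [0, 0, 0], [0, 0, 0]], "claw": [1, -0.2, -0.2, -0.2, -0.2, -0.2, -0.2, -0.2, -0.2]}}

```text
clock: 43.05
position: [0.4514, -0.3459, 0.1768]
ee_rot: [0.003, 0.982, -0.187, 0.005]
contact_force: [0.5, 0.0, -1.1]
width: 0.0516
gripper_force: 0.0
```

```bash
python3 look.py wet0 dry3 | head -5; python3 - <<'E'
from h import *
plan((fr(RK,-.042,.114,.15),Rh(-21.5)),(fr(RK,-.042,.114,.012),Rh(-21.5)))
d=snap('top');cv2.imwrite('pics/t6.png',cv2.cvtColor(cv2.resize(d['image'][175:300,340:490],None,fx=5,fy=4.8,interpolation=3),4))
E
```

```text
43.05 [ 0.4514 -0.3459  0.1768] 0.051571344457888114
side wet0 [([0.543, -0.219, 0.014], 0.92), ([0.486, -0.356, 0.01], 0.91), ([0.519, -0.289, 0.016], 0.83), ([0.183, 0.331, -0.001], 0.79)]
side dry3 [([0.569, -0.143, 0.014], 0.67), ([0.694, -0.072, -0.0], 0.57)]
top wet0 [([0.58, 0.604, 0.0], 0.92), ([0.549, -0.22, 0.013], 0.84), ([0.483, -0.359, 0.012], 0.76), ([0.512, -0.285, 0.006], 0.74)]
top dry3 [([0.57, -0.145, 0.014], 0.95)]
shift [-0.0099, -0.5692, 0.0512] turn [-0.0033, 0.0047, -0.001] rows>= 5
shift [0.0, 0.0, 0.345] turn [0.0, 0.0, 0.0] rows>= 3
```

View pics/t6.png

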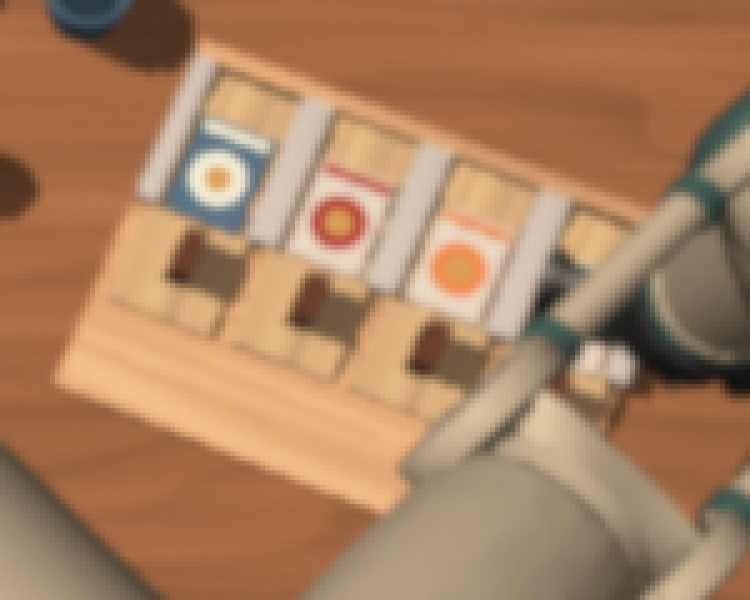

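The top view shows the blue, red and orange carriers evenly seated in slots 3, 2 and 1. A quick push on the blue one will make sure of it.

Emit:
{"name": "carry_out", "arguments": {"delta_pos": [[-0.01, -0.57, 0.05], [-0.01, -0.57, 0.05], [-0.01, -0.57, 0.05], [-0.01, -0.57, 0.05], [-0.01, -0.57, 0.05], [-0.01, -0.57, 0.05], [-0.01, -0.57, 0.05], [-0.01, -0.57, 0.05]], "turn": [[0, 0, 0], [0, 0, 0], [0, 0, 0], [0, 0, 0], [0, 0, 0], [0, 0, 0], [0, 0, 0], [0, 0, 0]], "claw": [-0.2, -0.2, -0.2, -0.2, -0.2, -0.2, -0.2, -0.2]}}

```text
clock: 44.2
position: [0.5282, -0.131, 0.1516]
ee_rot: [0.0, 0.982, -0.187, 0.0]
contact_force: [0.3, -0.4, -0.4]
width: 0.0514
gripper_force: 0.0
```

```bash
python3 ck.py 0; python3 - <<'E'
from h import *
plan((fr(RK,-.042,.114,.012),Rh(-21.5)))
E
```

```text
rack frame [-0.041   0.1129] z 0.1516 0.05138783589890312 F [0.4 0.3 0.4]
rot err [ 0.02 -0.01 -0.07]
shift [-0.0026, -0.0029, 0.3491] turn [0.0008, -0.0005, -0.0022] rows>= 3
```

Emit:
{"name": "carry_out", "arguments": {"delta_pos": [[-0.002, -0.002, 0.12], [-0.002, -0.002, 0.23], [-0.002, -0.002, 0.32], [-0.002, -0.002, 0.348], [-0.002, -0.002, 0.348], [-0.002, -0.002, 0.348], [-0.002, -0.002, 0.348], [-0.002, -0.002, 0.348], [-0.002, -0.002, 0.348]], "turn": [[0, 0, 0], [0, 0, 0], [0, 0, 0], [0, 0, 0], [0, 0, 0], [0, 0, 0], [0, 0, 0], [0, 0, 0], [0, 0, 0]], "claw": [-0.2, -0.2, -0.2, -0.2, -0.2, 1, 1, 1, 1]}}

```text
clock: 45.1
position: [0.5299, -0.1298, 0.015]
ee_rot: [0.0, 0.982, -0.187, 0.003]
contact_force: [-0.4, -0.0, 7.2]
width: 0.0118
gripper_force: 60.7
```

Emit:
{"name": "carry_out", "arguments": {"delta_pos": [[0.004, 0, 0], [0.008, 0, 0], [0.012, 0, 0], [0.016, 0, 0], [0.016, 0, 0]], "turn": [[0, 0, 0], [0, 0, 0], [0, 0, 0], [0, 0, 0], [0, 0, 0]], "claw": [1, 1, 1, 1, 1]}}

```text
clock: 45.6
position: [0.5302, -0.1298, 0.0149]
ee_rot: [-0.0, 0.982, -0.186, -0.003]
contact_force: [-9.3, 3.6, 16.1]
width: 0.0122
gripper_force: 61.9
```

```bash
python3 ck.py 0
```

```text
rack frame [-0.0396  0.1146] z 0.0149 0.012154922018511267 F [-10.1   0.  -16. ]
rot err [0.01 0.35 0.01]
```

It was already against the stop. I'll release it and go back to the bar handle.

Emit:
{"name": "carry_out", "arguments": {"delta_pos": [[-0.016, 0, 0], [-0.016, 0, 0], [-0.016, 0, 0], [-0.016, 0, 0], [-0.016, 0, -0.1], [-0.016, 0, -0.22], [-0.016, 0, -0.34], [-0.016, 0, -0.46], [-0.016, 0, -0.5]], "turn": [[0, 0, 0], [0, 0, 0], [0, 0, 0], [0, 0, 0], [0, 0, 0], [0, 0, 0], [0, 0, 0], [0, 0, 0], [0, 0, 0]], "claw": [1, -0.2, -0.2, -0.2, -0.2, -0.2, -0.2, -0.2, -0.2]}}

```text
clock: 46.5
position: [0.5308, -0.1301, 0.2183]
ee_rot: [0.001, 0.982, -0.187, 0.005]
contact_force: [0.3, -0.1, -0.0]
width: 0.0514
gripper_force: 0.0
```

```bash
python3 - <<'E'
from h import *
s,r=st(); print(s['clock'],s['position'].round(4),s['width'])
for c in('side','top'):
    snap(c)
    for q in('bar_handle','bar_rod'): print(c,q,[(np.round(x['point'],3).tolist(),round(x['score'],2)) for x in manip.place_of(c,q)[:1]])
e=R.from_quat([.448,.859,.219,.116])
E0=Rh(124.8,-28); print(((E0.inv()*e).as_rotvec(degrees=True)).round(2), E0.as_matrix().round(3).tolist())
plan(([.48,-.04,.30],Rh(8)),([.46,.1,.32],Rh(37.5)),([.45,.18,.33],Rh(67)),([.46,.24,.33],Rh(96.5)),([.49,.268,.32],Rh(124.8)),([.568,.3215,.31],E0))
E
```

```text
46.5 [ 0.5308 -0.1301  0.2183] 0.05139508069635547
side bar_handle [([0.594, 0.333, 0.234], 0.64)]
side bar_rod [([0.575, 0.32, 0.208], 0.71)]
top bar_handle [([0.602, 0.335, 0.235], 0.94)]
top bar_rod [([0.57, 0.321, 0.206], 0.64)]
[-0.7  -0.12 -0.14] [[-0.571, 0.725, 0.386], [0.821, 0.504, 0.268], [0.0, 0.469, -0.883]]
shift [-0.1908, -0.163, -0.223] turn [-0.0023, 0.0066, -0.9843] rows>= 4
shift [-0.0008, -0.3536, -0.05] turn [0.0, 0.0, -0.9833] rows>= 4
shift [0.1019, -0.1739, -0.025] turn [0.0, 0.0, -0.9833] rows>= 4
shift [0.1478, -0.0356, 0.0] turn [0.0, 0.0, -0.9833] rows>= 4
shift [0.0611, 0.0824, 0.025] turn [0.0, 0.0, -0.9433] rows>= 4
shift [-0.0015, 0.2365, 0.025] turn [-0.9333, -0.0, 0.0] rows>= 4
```

Emit:
{"name": "carry_out", "arguments": {"delta_pos": [[-0.19, -0.163, -0.22], [-0.19, -0.163, -0.22], [-0.19, -0.163, -0.22], [-0.19, -0.163, -0.22], [-0.19, -0.163, -0.22]], "turn": [[0, 0, -0.984], [0, 0, -0.984], [0, 0, -0.984], [0, 0, -0.984], [0, 0, -0.984]], "claw": [0.25, 0.25, 0.25, 0.25, 0.25]}}

```text
clock: 47.3
position: [0.4806, -0.0398, 0.2999]
ee_rot: [-0.0, 0.998, 0.07, -0.0]
contact_force: [1.2, 0.0, 0.1]
width: 0.0322
gripper_force: 0.0
```

Emit:
{"name": "carry_out", "arguments": {"delta_pos": [[0, -0.354, -0.05], [0, -0.354, -0.05], [0, -0.354, -0.05], [0, -0.354, -0.05], [0, -0.354, -0.05]], "turn": [[0, 0, -0.983], [0, 0, -0.983], [0, 0, -0.983], [0, 0, -0.983], [0, 0, -0.983]], "claw": [0.25, 0.25, 0.25, 0.25, 0.25]}}

```text
clock: 47.8
position: [0.461, 0.1005, 0.3189]
ee_rot: [-0.0, 0.947, 0.322, -0.001]
contact_force: [0.0, 0.5, 0.1]
width: 0.0321
gripper_force: 0.0
```

Emit:
{"name": "carry_out", "arguments": {"delta_pos": [[0.102, -0.174, -0.025], [0.102, -0.174, -0.025], [0.102, -0.174, -0.025], [0.102, -0.174, -0.025], [0.102, -0.174, -0.025]], "turn": [[0, 0, -0.983], [0, 0, -0.983], [0, 0, -0.983], [0, 0, -0.983], [0, 0, -0.983]], "claw": [0.25, 0.25, 0.25, 0.25, 0.25]}}

```text
clock: 48.3
position: [0.4516, 0.1789, 0.3291]
ee_rot: [-0.0, 0.835, 0.55, -0.001]
contact_force: [-0.8, 0.3, -0.6]
width: 0.0319
gripper_force: 0.0
```

Emit:
{"name": "carry_out", "arguments": {"delta_pos": [[0.148, -0.036, 0], [0.148, -0.036, 0], [0.148, -0.036, 0], [0.148, -0.036, 0], [0.148, -0.036, 0]], "turn": [[0, 0, -0.983], [0, 0, -0.983], [0, 0, -0.983], [0, 0, -0.983], [0, 0, -0.983]], "claw": [0.25, 0.25, 0.25, 0.25, 0.25]}}

```text
clock: 48.8
position: [0.4617, 0.239, 0.3296]
ee_rot: [-0.0, 0.668, 0.744, -0.001]
contact_force: [-0.6, 0.5, 0.0]
width: 0.032
gripper_force: 0.0
```

Emit:
{"name": "carry_out", "arguments": {"delta_pos": [[0.061, 0.082, 0.025], [0.061, 0.082, 0.025], [0.061, 0.082, 0.025], [0.061, 0.082, 0.025], [0.061, 0.082, 0.025]], "turn": [[0, 0, -0.943], [0, 0, -0.943], [0, 0, -0.943], [0, 0, -0.943], [0, 0, -0.943]], "claw": [0.25, 0.25, 0.25, 0.25, 0.25]}}

```text
clock: 49.3
position: [0.4916, 0.2671, 0.3199]
ee_rot: [-0.0, 0.466, 0.885, -0.0]
contact_force: [0.5, -0.1, 0.7]
width: 0.0314
gripper_force: 0.0
```

```bash
python3 - <<'E'
from h import *
s,r=st(); print(s['clock'],s['position'].round(4),s['width'])
plan(([.568,.3215,.31],Rh(124.8,-28)))
E
```

```text
49.3 [0.4916 0.2671 0.3199] 0.03144749549666486
shift [0.0041, 0.2346, 0.0247] turn [-0.9347, 0.0033, -0.0103] rows>= 4
```

Emit:
{"name": "carry_out", "arguments": {"delta_pos": [[0, 0.06, 0.006], [0, 0.12, 0.012], [0, 0.18, 0.018], [0, 0.235, 0.025], [0, 0.235, 0.025], [0, 0.235, 0.025]], "turn": [[-0.24, 0, 0], [-0.48, 0, 0], [-0.72, 0, 0], [-0.935, 0, 0], [-0.935, 0, 0], [-0.935, 0, 0]], "claw": [0.35, 0.35, 0.35, 0.35, 0.35, 0.35]}}

```text
clock: 49.9
position: [0.5681, 0.3206, 0.3106]
ee_rot: [0.112, 0.451, 0.859, 0.214]
contact_force: [-0.4, -0.0, 0.0]
width: 0.0277
gripper_force: 0.0
```

```bash
python3 - <<'E'
from h import *
s,r=st(); print(s['position'].round(4),s['width'])
h=np.array([.5985,.3355,.235]); T=r.inv().apply(h-s['position']); print('handle in tool mm',(T*1000).round(1), 'r',r.as_matrix()[:,2].round(3))
plan(([.610,.3487,.2005],Rh(124.8,-28)))
E
```

```text
[0.5681 0.3206 0.3106] 0.02768954847868802
handle in tool mm [-5.  -5.8 82.5] r [ 0.385  0.266 -0.883]
shift [-0.0018, -0.0175, 0.3023] turn [-0.0019, 0.0022, -0.0058] rows>= 3
```

Emit:
{"name": "carry_out", "arguments": {"delta_pos": [[0, -0.007, 0], [0, -0.007, 0.08], [0, -0.007, 0.16], [0, -0.007, 0.24], [0, -0.007, 0.295], [0, -0.007, 0.295], [0, -0.007, 0.295], [0, -0.007, 0.295], [0, -0.007, 0.295], [0, -0.007, 0.295]], "turn": [[0, 0, 0], [0, 0, 0], [0, 0, 0], [0, 0, 0], [0, 0, 0], [0, 0, 0], [0, 0, 0], [0, 0, 0], [0, 0, 0], [0, 0, 0]], "claw": [0.35, 0.35, 0.35, 0.35, 0.35, 0.35, 1, 1, 1, 1], "force": 30}}

```text
clock: 50.9
position: [0.609, 0.3498, 0.2026]
ee_rot: [0.11, 0.45, 0.861, 0.211]
contact_force: [-2.5, -5.2, -10.1]
width: 0.0128
gripper_force: 29.4
```

```bash
python3 - <<'E'
from h import *
s,r=st();print(s['position'].round(4),s['width'],s['gripper_force'],s['contact_force'].round(1))
p0=s['position']; q0=r
# handle from hinge geometry (jig x=.092,z .045); distance handle along tool
a=np.radians(34.8); X=np.array([np.cos(a),np.sin(a),0]);Z=np.array([0,0,1.]); th0=np.arctan2(12,191)
hd=lambda t: .1914*(-np.cos(th0+t)*X+np.sin(th0+t)*Z)
for off in (-.042,-.038):
  for t in (1.5,1.4,1.3,1.2,1.1,1.0,.9,.8,.7,.6,.5):
    tl=-28*min(1,t/1.2); q=q0*R.from_euler('x',28+tl,degrees=True)
    P=p0+q0.apply([0,0,off])+hd(t)-hd(1.5)-q.apply([0,0,off])
    print(t,(q0.inv().apply(P-p0)/.4).round(3).tolist(),round((28+tl)/30,3))
E
```

```text
[0.609  0.3498 0.2026] 0.012811295959982497 29.42590892314911 [ -2.5  -5.2 -10.1]
1.5 [0.0, 0.0, -0.0] 0.0
1.4 [-0.0, -0.044, -0.02] 0.0
1.3 [-0.0, -0.089, -0.035] 0.0
1.2 [-0.0, -0.136, -0.045] 0.0
1.1 [-0.0, -0.187, -0.051] 0.078
1.0 [-0.0, -0.239, -0.053] 0.156
0.9 [-0.0, -0.291, -0.05] 0.233
0.8 [-0.0, -0.343, -0.042] 0.311
0.7 [-0.0, -0.393, -0.03] 0.389
0.6 [-0.0, -0.442, -0.013] 0.467
0.5 [-0.0, -0.488, 0.008] 0.544
1.5 [0.0, 0.0, -0.0] 0.0
1.4 [-0.0, -0.044, -0.02] 0.0
1.3 [-0.0, -0.089, -0.035] 0.0
1.2 [-0.0, -0.136, -0.045] 0.0
1.1 [-0.0, -0.187, -0.051] 0.078
1.0 [-0.0, -0.239, -0.053] 0.156
0.9 [-0.0, -0.29, -0.05] 0.233
0.8 [-0.0, -0.341, -0.042] 0.311
0.7 [-0.0, -0.391, -0.029] 0.389
0.6 [-0.0, -0.439, -0.013] 0.467
0.5 [-0.0, -0.485, 0.008] 0.544
```

Gripped (12.8 mm). Lowering along the arc.

Emit:
{"name": "carry_out", "arguments": {"delta_pos": [[0, -0.044, -0.02], [0, -0.089, -0.035], [0, -0.136, -0.045], [0, -0.187, -0.051], [0, -0.239, -0.053], [0, -0.291, -0.05], [0, -0.343, -0.042], [0, -0.393, -0.03], [0, -0.442, -0.013], [0, -0.488, 0.008], [0, -0.488, 0.008]], "turn": [[0, 0, 0], [0, 0, 0], [0, 0, 0], [0.078, 0, 0], [0.156, 0, 0], [0.233, 0, 0], [0.311, 0, 0], [0.389, 0, 0], [0.467, 0, 0], [0.544, 0, 0], [0.544, 0, 0]], "claw": [1, 1, 1, 1, 1, 1, 1, 1, 1, 1, 1]}}

```text
clock: 52.0
position: [0.4701, 0.257, 0.1119]
ee_rot: [0.046, 0.462, 0.881, 0.093]
contact_force: [-7.1, 5.7, -2.3]
width: 0.0125
gripper_force: 32.8
```

```bash
python3 - <<'E'
from h import *
s,r=st();print(s['position'].round(4),s['width'],s['gripper_force'],s['contact_force'].round(1))
p0=s['position']; q0=r; E=Rh(124.8); tl0=(q0.inv()*E).as_rotvec(degrees=True); print(tl0)
a=np.radians(34.8); X=np.array([np.cos(a),np.sin(a),0]);Z=np.array([0,0,1.]); th0=np.arctan2(12,191)
hd=lambda t: .1914*(-np.cos(th0+t)*X+np.sin(th0+t)*Z)
off=-.041; h=p0+q0.apply([0,0,off]); t0=np.arcsin((h[2]-.045)/.1914)-th0; print('bar est',t0)
for t in (.45,.4,.3,.2,.1,0,-.03):
    f=(t0-max(t,0))/t0*tl0[0]; q=q0*R.from_euler('x',f,degrees=True)
    P=h+hd(t)-hd(t0)-q.apply([0,0,off]); print(t,(q0.inv().apply(P-p0)/.4).round(3).tolist(),round(f/30,3),P.round(3))
E
```

```text
[0.4701 0.257  0.1119] 0.012489991931610189 32.81756401062012 [-7.1  5.7 -2.3]
[11.85092422 -0.2916451  -0.18943087]
bar est 0.5303564106309389
0.45 [-0.0, -0.03, 0.028] 0.06 [0.462 0.252 0.099]
0.4 [-0.0, -0.047, 0.046] 0.097 [0.458 0.249 0.09 ]
0.3 [-0.001, -0.079, 0.085] 0.172 [0.451 0.243 0.072]
0.2 [-0.001, -0.106, 0.126] 0.246 [0.444 0.239 0.054]
0.1 [-0.001, -0.13, 0.169] 0.321 [0.44  0.236 0.035]
0 [-0.002, -0.149, 0.214] 0.395 [0.437 0.234 0.016]
-0.03 [-0.002, -0.152, 0.227] 0.395 [0.436 0.234 0.01 ]
```

Emit:
{"name": "carry_out", "arguments": {"delta_pos": [[0, -0.028, 0.028], [0, -0.045, 0.046], [0, -0.076, 0.085], [0, -0.102, 0.126], [0, -0.126, 0.169], [0, -0.144, 0.205], [0, -0.145, 0.216], [0, -0.145, 0.222], [0, -0.145, 0.228], [0, -0.145, 0.228]], "turn": [[0.06, 0, 0], [0.097, 0, 0], [0.172, 0, 0], [0.246, 0, 0], [0.321, 0, 0], [0.39, 0, 0], [0.395, 0, 0], [0.395, 0, 0], [0.395, 0, 0], [0.395, 0, 0]], "claw": [1, 1, 1, 1, 1, 1, 1, 1, 1, 1]}}

```text
clock: 53.0
position: [0.4375, 0.2353, 0.0118]
ee_rot: [-0.003, 0.465, 0.885, 0.001]
contact_force: [-13.2, 4.5, 9.7]
width: 0.0127
gripper_force: 37.8
```

```bash
python3 - <<'E'
from h import *
s,r=st();print(s['position'].round(4),s['width'],s['gripper_force'],s['contact_force'].round(1))
snap('side');print(manip.place_of('side','bar_handle')[:1],manip.place_of('side','bar_rod')[:1])
E
```

```text
[0.4375 0.2353 0.0118] 0.012717407013439829 37.83013880252838 [-13.2   4.5   9.7]
[{'point': [0.4376, 0.2329, 0.0535], 'score': 0.57}] [{'point': [0.4636, 0.2488, 0.0326], 'score': 0.67}]
```

Emit:
{"name": "carry_out", "arguments": {"delta_pos": [[0.004, 0.008, 0.006], [0.004, 0.008, 0.012], [0.004, 0.008, 0.016], [0.004, 0.008, 0.016]], "turn": [[0, 0, 0], [0, 0, 0], [0, 0, 0], [0, 0, 0]], "claw": [1, 1, 1, 1]}}

```text
clock: 53.55
position: [0.4375, 0.2351, 0.0102]
ee_rot: [-0.003, 0.464, 0.886, -0.002]
contact_force: [-24.0, -7.8, 54.0]
width: 0.0125
gripper_force: 43.4
```

Firmly at the stop. I'll ease off, release and go up.

Emit:
{"name": "carry_out", "arguments": {"delta_pos": [[0, 0, -0.018], [0, 0, -0.018], [0, 0, -0.018], [0, 0, -0.018], [0, 0, -0.018], [0, 0, -0.1], [0, 0, -0.22], [0, 0, -0.34], [0, 0, -0.46], [0, 0, -0.5], [0, 0, -0.5]], "turn": [[0, 0, 0], [0, 0, 0], [0, 0, 0], [0, 0, 0], [0, 0, 0], [0, 0, 0], [0, 0, 0], [0, 0, 0], [0, 0, 0], [0, 0, 0], [0, 0, 0]], "claw": [1, 0.2, 0.2, 0.2, 0.2, 0.2, 0.2, 0.2, 0.2, 0.2, 0.2]}}

```text
clock: 54.65
position: [0.4452, 0.237, 0.2064]
ee_rot: [0.003, 0.464, 0.886, 0.002]
contact_force: [0.8, -0.2, 0.2]
width: 0.0341
gripper_force: 0.0
```

```bash
python3 - <<'E'
from h import *
s,r=st();print(s['clock'],s['position'].round(4),s['width'],s['contact_force'].round(1))
for c in('top','side'):
    d=snap(c)
    for q in('bar_handle','bar_rod','wet0','dry3','cup_a','enamel_jar','bowl','gold_bottle'): print(c,q,[(np.round(x['point'],3).tolist(),round(x['score'],2)) for x in manip.place_of(c,q)[:5]])
cv2.imwrite('pics/fin.png',cv2.cvtColor(cv2.resize(d['image'][100:440,240:480],None,fx=1.75,fy=1.75,interpolation=3),4))
E
```

```text
54.65 [0.4452 0.237  0.2064] 0.03405765353471869 [ 0.8 -0.2  0.2]
top bar_handle [([0.444, 0.23, 0.059], 0.85), ([0.461, 0.246, 0.034], 0.66), ([0.695, -0.072, -0.0], 0.5)]
top bar_rod []
top wet0 [([0.577, 0.603, 0.002], 0.9), ([0.482, -0.358, 0.013], 0.82), ([0.179, 0.327, -0.002], 0.75), ([0.515, -0.288, 0.006], 0.59), ([0.545, -0.216, 0.01], 0.56)]
top dry3 [([0.568, -0.145, 0.012], 0.97)]
top cup_a [([0.696, -0.073, 0.0], 0.86), ([0.726, 0.046, -0.002], 0.56)]
top enamel_jar [([0.593, 0.022, 0.001], 0.72)]
top bowl [([0.396, 0.507, 0.0], 0.82)]
top gold_bottle [([0.593, 0.026, 0.002], 0.62), ([0.366, -0.495, -0.005], 0.53)]
side bar_handle [([0.437, 0.232, 0.059], 0.59)]
side bar_rod [([0.461, 0.245, 0.034], 0.88)]
side wet0 [([0.183, 0.327, -0.004], 0.97), ([0.543, -0.217, 0.013], 0.91), ([0.58, 0.604, 0.002], 0.86), ([0.486, -0.354, 0.014], 0.84), ([0.517, -0.287, 0.015], 0.61)]
side dry3 [([0.568, -0.142, 0.014], 0.87)]
side cup_a [([0.726, 0.047, 0.004], 0.97), ([0.693, -0.072, 0.001], 0.86), ([0.528, -0.252, 0.002], 0.39)]
side enamel_jar [([0.589, 0.022, -0.001], 0.81), ([0.692, -0.073, 0.0], 0.29)]
side bowl [([0.398, 0.51, -0.0], 0.73)]
side gold_bottle [([0.365, -0.494, 0.0], 0.67)]
```

View pics/fin.png

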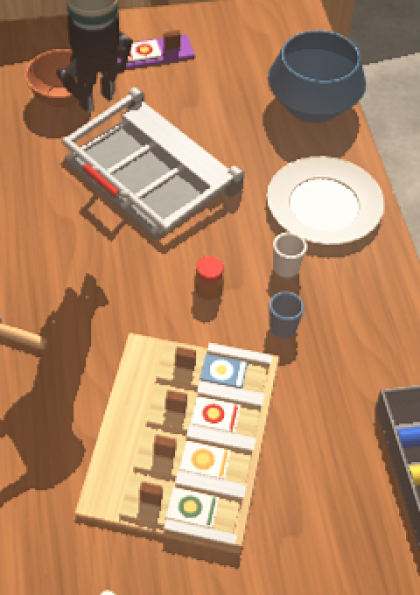

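The final picture shows all four carriers seated evenly in the rack (tiles at (222,370), (214,413), (203,459) and (190,507)). The bar is down with its handle at (100,180), and the bystanders are where they started.

```bash
python3 -c "
from rig import manip
print(manip.sign_off())"
```

```text
the job is handed in; nothing more can be done
None
```

The job is handed in at about 55 s of the 210 s: the red, orange and green carriers are pushed to the back stops of slots 2, 1 and 0, the blue one is home in slot 3, the bar is fully down, and the cups, jar, bowl and bottle are where they started.

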